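# Load the press's indexing dial

### The arm

A 6-joint arm with a two-finger parallel gripper is mounted at the origin on the work surface. World frame = base frame: x ahead of the robot, y to its left, z up, the work surface at z = 0. Lengths are in m, angles in rad, forces in N, time in s.
With the tool pointing down it reaches from about 0.3 to 0.875 m from the base axis. Payload 6.4 kg.
Tool frame: the origin (TCP) lies on the front face of the gripper's body, between the roots of the fingers; the fingertips stand 73 mm ahead of it and the grasp point (between the pads) lies ctrl.pinch_z ahead of it (ctrl.pinch_z is the distance from the TCP to the grasp point, in m); z points along the fingers, x is the direction in which the jaws open and shut, and the axes are right-handed (so a half turn about z gives the same grasp; the last joint's range is limited). The gripper opens to 85 mm and grips with 20 to 120 N. Pads are 22 mm wide; open, the fingers measure 114 mm over their backs; the gripper's body (76 mm by 85 mm) begins 54 mm behind the grasp point. The pads swing forward as they close: fully open they stand 13 mm farther back than shut.
Start: joints at [-1.38, 0.181, 1.607, -0, 1.354, -0.206], TCP at [0.222, -0.53, 0.304] pointing down, gripper open.
Joint ranges: [-2.99, 2.99], [-0.89, 2.07], [0.3, 2.58], [-1.14, 4.28], [0, 2.63], [-3.12, 3.12]. Speed limits (rad/s): [2.57, 2.57, 3.01, 3.14, 3.14, 3.14].

### API

Orientations are given as a unit quaternion [w, x, y, z].
In Python, from bench import ctrl gives the robot as it stands.
- The arm moves only by the tool move_arm, never from a script. Its argument "rows" is text: rows parted by semicolons, each of 7 numbers parted by spaces: the shift along the tool's x, y, z in cm, then the turn, a rotation vector about the tool's x, y, z in degrees, then the opening, from 0 (shut) to 1 (fully open). In form: x y z rx ry rz grip; .... A call has 1 to 20 rows; each row shifts and turns the commanded pose from where the row before left it, along the tool's axes as they then stand; what a row does not reach is not made up. A row lasts 1/10 s, in which the tool goes at most 50 mm and 8.59 degrees, less where a joint would pass 70% of its speed; a pose out of reach is approached as far as the arm can. A call with a gripper value outside its range is refused whole. The fingers move at their own pace and stop on an object; the grip force is fixed at half the most. Time passes only in rows, so rows that do not move let the fingers close. It gives the time, the measured TCP pose, the force and the opening at its end, in the units of the state.
- ctrl.get_obs(): the state, without advancing time (a new reading comes with each control period).
- ctrl.camera(name): name is "scene" or "top"; returns a dict with "color" (480x640x3 uint8, blue, green, red), "fx", "fy", "cx", "cy" (pixels), "rvec" (rotation vector, rad) and "tvec" (3), from world to camera coordinates, as OpenCV has them. Camera axes: x right, y down, z forward; pixel columns grow to the right and rows downward; lengths in m; the calibration is good to about 2 mm. A picture is of the moment at which its call begins. There is no depth.
- ctrl.hand_in(): hands the job in, once; it reports no verdict.
Trained networks look in the newest picture that a camera, given by its name, has taken for a name from the list of things; names that differ only in an ending like _2 or _b are one class to them, and where a whole thing is asked for, a point or a joint stands for the part that bears it (a point fixed in the world has none). Each returns a list of dicts, best first, with "confidence" (0 to 1); they miss things now and then, are a little off and sometimes report something else, mostly with a low value. They report only what shows in the picture. A call takes as long as a camera call. They do not tell look-alikes from the thing itself.
- ctrl.look_for(camera, query): "bbox" ([left, top, right, bottom] in pixels, round what is visible of it).
- ctrl.trace(camera, query): "region" (480x640 bool, what is visible of it) and "bbox" ([left, top, right, bottom] in pixels, round what is visible of it).
The state is a dict: "time_s": time; "q": joint angles; "dq": joint speeds; "joint_efforts": joint torques, N m; "eef_pos": TCP position; "eef_rot": TCP orientation; "wrist_force": force on the tool from outside, world axes, zero at the start; "torque": the same for the moment, N m; "opening": opening from 0.0 (shut) to 1.0 (fully open).
Only numpy, scipy, OpenCV 4.12 (cv2) and the standard library are available. Lean on these libraries where they do the work, as an engineer would, in place of code of your own. Each camera call takes 0.05 s, during which the arm holds its last target.

### The job

Pull the spring plunger's knob, turn the dial until it snaps into the first (yellow) hole, and load the carriers lying on the bench through the gap in the guard, one flat in each nest, pulling the plunger and turning on to the next hole to bring up each empty nest. When every carrier is in a nest, turn the dial on to the last (red) hole, let the plunger snap fully home there and leave the other things on the bench alone.

Things in the scene. Friction and masses are not known exactly. Their poses are not given: they have to be found in the camera images.
- fixture: Indexing fixture, fixed to the bench, placed and turned differently each start. Origin: on its vertical axis, at bench height; x points from the loading gap to the far side, z up. Green round base, radius 185 mm, top at z 22 mm, carrying a bright index track (radius 165 mm) with five index holes 40 degrees apart, and a dark dial (radius 128 mm) that turns about the same axis.
- hub (a point): Top of the fixed hub, on the dial's axis, 74 mm above the bench. From it a fixed wire guard covers the dial: spokes at height 68 to 74 mm, from radius 30 mm out to a yellow hoop of radius 122 mm, closed all round but for the loading gap.
- gap (a point): Middle of the loading gap in the wire guard, 88 mm from the axis on the fixture's -x side, 71 mm above the bench. The gap is open 34 degrees to each side; through it a carrier is lowered into the nest that stands there, long side radial.
- dial (a joint): Turn of the dial, rad, anticlockwise from above positive, limits -0.5 and 3.0. 0 = plunger over the first (yellow) hole, nest 1 in the loading gap; each hole is +0.698 further and brings up the next nest; 2.793 = last (red) hole, all nests under the guard. Slight friction (0.15 N m): stays where left when the plunger is out of a hole; about 0.01 rad play when pinned.
- plunger (a joint): Lift of the spring plunger, m: 0 = pin fully in a hole, 0.011 = pin tip resting on the track between holes, 0.018 = upper stop. It must be lifted more than 0.012 to leave a hole. Spring and weight push down with 7 N at 0, 12 N at 0.018. Let go within about 3 mm of a hole, the pin snaps in; elsewhere it rides on the track and drops in once moved over a hole.
- knob (a point): Middle of the plunger's knob: plain upright black cylinder, 28 mm diameter, 36 mm high (18 mm above and below this point), red spot on top, on the dark crank arm, 165 mm from the dial's axis; turns with the dial. 80 mm above the bench when the pin is home. At dial angle q it stands at -80 degrees + q from the fixture's x axis. Free all round; the brass boss below it ends 5 mm under the knob.
- hole1 (a point): Index hole 1 of 5, at -80 degrees from the fixture's x axis (anticlockwise from above), 165 mm from its axis, 22 mm above the bench: dark spot 13 mm wide with a yellow rim. Plunger over it at dial = 0.000.
- hole5 (a point): Index hole 5 of 5, at 80 degrees from the fixture's x axis (anticlockwise from above), 165 mm from its axis, 22 mm above the bench: dark spot 13 mm wide with a red rim. Plunger over it at dial = 2.792.
- nest1 (a point): Nest 1 of the dial: centre of its flat floor (white, framed by blue guides), 40 mm above the bench and 88 mm from the dial's axis; long side radial. Inside 69 x 31 mm; guides 10 mm high at the ends and the outer 18 mm of each long side, the middle 33 mm of both long sides open for fingers. Nest 1 stands in the middle of the loading gap when the dial is at 0.000.
- nest2 (a point): Nest 2 of the dial: centre of its flat floor (white, framed by blue guides), 40 mm above the bench and 88 mm from the dial's axis; long side radial. Inside 69 x 31 mm; guides 10 mm high at the ends and the outer 18 mm of each long side, the middle 33 mm of both long sides open for fingers. Nest 2 stands in the middle of the loading gap when the dial is at 0.698.
- nest3 (a point): Nest 3 of the dial: centre of its flat floor (white, framed by blue guides), 40 mm above the bench and 88 mm from the dial's axis; long side radial. Inside 69 x 31 mm; guides 10 mm high at the ends and the outer 18 mm of each long side, the middle 33 mm of both long sides open for fingers. Nest 3 stands in the middle of the loading gap when the dial is at 1.396.
- nest4 (a point): Nest 4 of the dial: centre of its flat floor (white, framed by blue guides), 40 mm above the bench and 88 mm from the dial's axis; long side radial. Inside 69 x 31 mm; guides 10 mm high at the ends and the outer 18 mm of each long side, the middle 33 mm of both long sides open for fingers. Nest 4 stands in the middle of the loading gap when the dial is at 2.094.
- carrier1: Loose carrier (may be absent): dark steel bar 64 (own x) x 26 (y) x 20 mm (z), about 0.2 kg, with a yellow band round the middle and a brass bush near each end; both faces and both ends alike. Origin at its centre. Starts flat on the bench, any yaw.
- carrier2: Loose carrier (may be absent): dark steel bar 64 (own x) x 26 (y) x 20 mm (z), about 0.2 kg, with a yellow band round the middle and a brass bush near each end; both faces and both ends alike. Origin at its centre. Starts flat on the bench, any yaw.
- carrier3: Loose carrier (may be absent): dark steel bar 64 (own x) x 26 (y) x 20 mm (z), about 0.2 kg, with a yellow band round the middle and a brass bush near each end; both faces and both ends alike. Origin at its centre. Starts flat on the bench, any yaw.
- carrier4: Loose carrier (may be absent): dark steel bar 64 (own x) x 26 (y) x 20 mm (z), about 0.2 kg, with a yellow band round the middle and a brass bush near each end; both faces and both ends alike. Origin at its centre. Starts flat on the bench, any yaw.
- hammer: Loose hammer lying on the bench. A bystander, not to be disturbed; origin at its underside.
- oil_bottle: Oil bottle with red cap, 56 mm diameter, 140 mm high, standing. A bystander, not to be disturbed; origin at its underside.
- wrench: Loose wrench lying on the bench. A bystander, not to be disturbed; origin at its underside.
- pen_cup: White cup, 70 mm diameter, 90 mm high. A bystander, not to be disturbed; origin at its underside.
- foil_roll: Brass-coloured foil roll standing on end, 70 mm diameter, 60 mm high. A bystander, not to be disturbed; origin at its underside.
- die_ring: Steel ring lying flat, 80 mm diameter, 18 mm high. A bystander, not to be disturbed; origin at its underside.
- screwdriver: Loose screwdriver lying on the bench. A bystander, not to be disturbed; origin at its underside.
Mind the look-alikes: they are no part of the job. Leave any purple or turquoise look-alike of the carrier1 alone. Leave any green look-alike of the carrier2 alone.

How it is judged:
On the way, in this order (a step that is already met when the one before it is completed fails the run):
1. the dial is pinned in the first (yellow) hole (value of joint dial between -0.06 and 0.06 rad and value of joint plunger below 0.003 m), for 0.2 s.
2. every carrier present lies flat in a nest (((horizontal distance between carrier1 and nest1 below 0.007 m and z of carrier1 in the frame of nest1 between 0.006 and 0.0135 m and angle between the z axis of carrier1 and the z axis of fixture, either way round below 0.12 rad) or (horizontal distance between carrier1 and nest2 below 0.007 m and z of carrier1 in the frame of nest2 between 0.006 and 0.0135 m and angle between the z axis of carrier1 and the z axis of fixture, either way round below 0.12 rad) or (horizontal distance between carrier1 and nest3 below 0.007 m and z of carrier1 in the frame of nest3 between 0.006 and 0.0135 m and angle between the z axis of carrier1 and the z axis of fixture, either way round below 0.12 rad) or (horizontal distance between carrier1 and nest4 below 0.007 m and z of carrier1 in the frame of nest4 between 0.006 and 0.0135 m and angle between the z axis of carrier1 and the z axis of fixture, either way round below 0.12 rad)) and ((horizontal distance between carrier2 and nest1 below 0.007 m and z of carrier2 in the frame of nest1 between 0.006 and 0.0135 m and angle between the z axis of carrier2 and the z axis of fixture, either way round below 0.12 rad) or (horizontal distance between carrier2 and nest2 below 0.007 m and z of carrier2 in the frame of nest2 between 0.006 and 0.0135 m and angle between the z axis of carrier2 and the z axis of fixture, either way round below 0.12 rad) or (horizontal distance between carrier2 and nest3 below 0.007 m and z of carrier2 in the frame of nest3 between 0.006 and 0.0135 m and angle between the z axis of carrier2 and the z axis of fixture, either way round below 0.12 rad) or (horizontal distance between carrier2 and nest4 below 0.007 m and z of carrier2 in the frame of nest4 between 0.006 and 0.0135 m and angle between the z axis of carrier2 and the z axis of fixture, either way round below 0.12 rad)) and ((horizontal distance between carrier3 and nest1 below 0.007 m and z of carrier3 in the frame of nest1 between 0.006 and 0.0135 m and angle between the z axis of carrier3 and the z axis of fixture, either way round below 0.12 rad) or (horizontal distance between carrier3 and nest2 below 0.007 m and z of carrier3 in the frame of nest2 between 0.006 and 0.0135 m and angle between the z axis of carrier3 and the z axis of fixture, either way round below 0.12 rad) or (horizontal distance between carrier3 and nest3 below 0.007 m and z of carrier3 in the frame of nest3 between 0.006 and 0.0135 m and angle between the z axis of carrier3 and the z axis of fixture, either way round below 0.12 rad) or (horizontal distance between carrier3 and nest4 below 0.007 m and z of carrier3 in the frame of nest4 between 0.006 and 0.0135 m and angle between the z axis of carrier3 and the z axis of fixture, either way round below 0.12 rad)) and ((horizontal distance between carrier4 and nest1 below 0.007 m and z of carrier4 in the frame of nest1 between 0.006 and 0.0135 m and angle between the z axis of carrier4 and the z axis of fixture, either way round below 0.12 rad) or (horizontal distance between carrier4 and nest2 below 0.007 m and z of carrier4 in the frame of nest2 between 0.006 and 0.0135 m and angle between the z axis of carrier4 and the z axis of fixture, either way round below 0.12 rad) or (horizontal distance between carrier4 and nest3 below 0.007 m and z of carrier4 in the frame of nest3 between 0.006 and 0.0135 m and angle between the z axis of carrier4 and the z axis of fixture, either way round below 0.12 rad) or (horizontal distance between carrier4 and nest4 below 0.007 m and z of carrier4 in the frame of nest4 between 0.006 and 0.0135 m and angle between the z axis of carrier4 and the z axis of fixture, either way round below 0.12 rad))), for 0.2 s.
At the end, for the whole second after the job is handed in: Every carrier present lies flat in a nest of its own (centre within 7 mm of the nest's centre, tilted less than 0.12 rad, down on the floor), the dial is at the last hole (within 0.06 rad of 2.793) with the plunger home (under 3 mm), all at rest and released (all of step 2 and value of joint dial between 2.73252 and 2.85252 rad and value of joint plunger below 0.003 m and velocity of joint dial below 0.05 rad/s and linear speed of each of carrier1, carrier2, carrier3, carrier4 below 0.03 m/s); the robot touches nothing.
It fails at once if a bystander on the bench is knocked away (more than 5 cm) (distance of any of hammer, oil_bottle, wrench, pen_cup, foil_roll, die_ring, screwdriver from where it was at the start of the episode above 0.05 m).
Of carrier1, carrier2, carrier3, carrier4 only 3 to 4 are there at a start; the rules pass over those that are not, and their reading is None.
At some moment in a run one of carrier1, carrier2, carrier3, carrier4 may be knocked a few centimetres aside while the robot is not near it.
Once in a run the grip may slacken for a moment while it holds something.
It also fails if it takes over 210 s, if anything falls off the work surface, if the arm or the gripper's body presses on something with over 40 N, if the wrist force passes 120 N, or if a joint passes its speed limit or range.

## Working session

There is one attempt and no reset: what is moved stays moved. The work goes in short steps, Python scripts to look and compute and a tool call to move; the robot and the scene stay as the last step left them, time stands still between calls to the robot, and variables do not carry over. Pictures are saved under pics/ and viewed, and the job is handed in when it is done.

Besides the shell and the picture viewer there is one more tool, called as name(argument=value, ...) on one line, values as JSON. move_arm: Moves the arm, as the interface text tells. Its arguments: {"type":"object","properties":{"rows":{"type":"string"}},"required":["rows"]}

```bash
ls; mkdir -p pics; python3 - <<'E'
from bench import ctrl
import cv2
for c in ("scene","top"):
    d=ctrl.camera(c); cv2.imwrite(f"pics/{c}0.png",d["color"]); print(c,d["fx"],d["cx"],d["cy"],d["rvec"],d["tvec"])
o=ctrl.get_obs(); print(o, ctrl.pinch_z)
E
```

```text
pics
scene 539.9371203740844 321.8742425763511 235.3133688413826 [ 1.63246633  1.7890139  -0.80589158] [ 0.01034811 -0.27835819  1.7179524 ]
top 441.8633719383398 320.0263927932659 242.0693581697615 [ 2.18713266 -2.1345852   0.10080781] [0.03110966 0.54521581 1.10993568]
{'time_s': 0.1, 'q': array([-1.38032297e+00,  1.81460042e-01,  1.60789206e+00,  1.38535495e-05,
        1.35378077e+00, -2.06311634e-01]), 'dq': array([-4.07735135e-04, -1.00538245e-03, -3.30225495e-03,  3.36272151e-05,
       -1.41199974e-03,  5.99491017e-04]), 'joint_efforts': array([-3.89962206e-04, -4.45881486e+01, -3.52241850e+01, -3.48368103e-04,
        4.10656809e-03, -1.22119138e-05]), 'eef_pos': array([ 0.22215294, -0.52994899,  0.30308562]), 'eef_rot': array([-5.53590547e-04,  8.32601806e-01, -5.53871500e-01, -5.35401647e-04]), 'wrist_force': array([-0.34546417,  0.85088141, -0.06134131]), 'torque': array([-0.00358331,  0.00090193,  0.01478219]), 'opening': 1.0008659320077709} 0.0539
```

View pics/scene0.png

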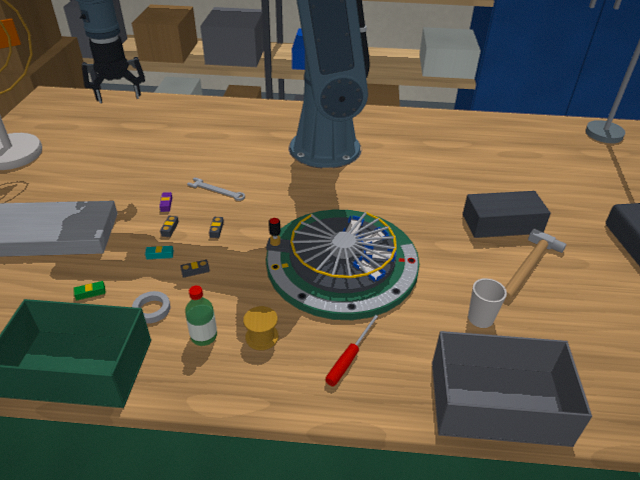

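View pics/top0.png

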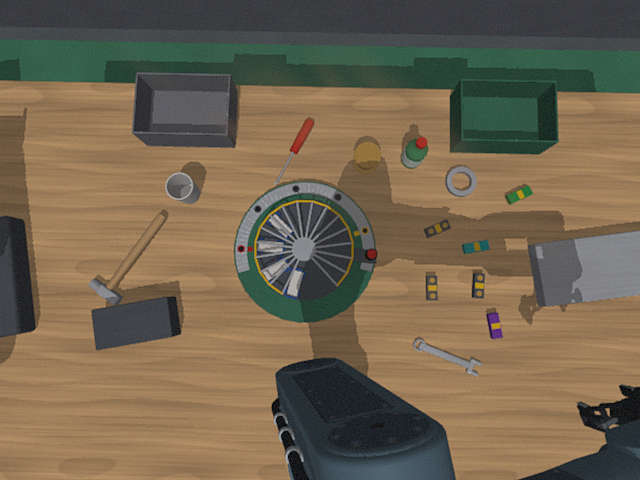

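```bash
cat > h.py <<'E'
from bench import ctrl
import cv2, numpy as np
from scipy.spatial.transform import Rotation as R
def cam(c):
    d=ctrl.camera(c); d['K']=np.array([[d['fx'],0,d['cx']],[0,d['fy'],d['cy']],[0,0,1]]); d['Rm']=cv2.Rodrigues(np.array(d['rvec'],float))[0]; d['t']=np.array(d['tvec'],float); return d
def p2w(d,u,v,z):
    r=d['Rm'].T@np.linalg.inv(d['K'])@np.array([u,v,1.]); c=-d['Rm'].T@d['t']
    return c+r*(z-c[2])/r[2]
def w2p(d,p):
    q=d['K']@(d['Rm']@np.asarray(p,float)+d['t']); return q[:2]/q[2]
def crop(d,box,name,s):
    a,b,c,e=box; im=d['color'][b:e,a:c]; cv2.imwrite(name,cv2.resize(im,None,fx=s,fy=s,interpolation=cv2.INTER_CUBIC))
def tcp():
    o=ctrl.get_obs(); q=o['eef_rot']; return np.array(o['eef_pos']), R.from_quat([q[1],q[2],q[3],q[0]]), o
E
python3 - <<'E'
from h import *
d=cam("top"); crop(d,(220,170,390,330),"pics/t_fix.png",4.5); crop(d,(400,180,540,340),"pics/t_car.png",3.7)
print("campos",-d['Rm'].T@d['t'])
for q in ["carrier1","knob","hub","hole1","hole5","nest1","fixture"]:
    for r in ctrl.look_for("top",q)[:8]: print(q,[round(float(x),1) for x in r['bbox']],round(r['confidence'],2))
E
```

```text
campos [0.42412904 0.02850852 1.16167427]
carrier1 [472.4, 276.0, 483.4, 297.9] 0.85
carrier1 [487.2, 312.1, 502.5, 338.9] 0.8
carrier1 [426.8, 274.7, 438.7, 302.5] 0.64
carrier1 [465.2, 239.8, 489.0, 254.5] 0.62
carrier1 [505.4, 185.1, 532.2, 206.0] 0.56
carrier1 [419.6, 219.9, 455.0, 236.6] 0.49
carrier1 [234.3, 180.0, 374.4, 320.8] 0.32
carrier1 [165.1, 173.4, 203.4, 203.1] 0.32
knob [425.0, 275.0, 438.6, 301.6] 0.73
knob [368.3, 250.1, 379.2, 262.5] 0.68
hub [235.9, 181.7, 377.3, 321.8] 0.86
hole1 [237.9, 183.2, 377.0, 323.4] 0.63
hole1 [251.5, 202.7, 376.4, 299.1] 0.23
hole5 [237.9, 183.2, 377.0, 323.4] 0.63
hole5 [251.5, 202.7, 376.4, 299.1] 0.23
nest1 [256.1, 203.7, 379.4, 300.3] 0.63
fixture [234.8, 181.1, 376.9, 322.6] 0.83
```

View pics/t_fix.png

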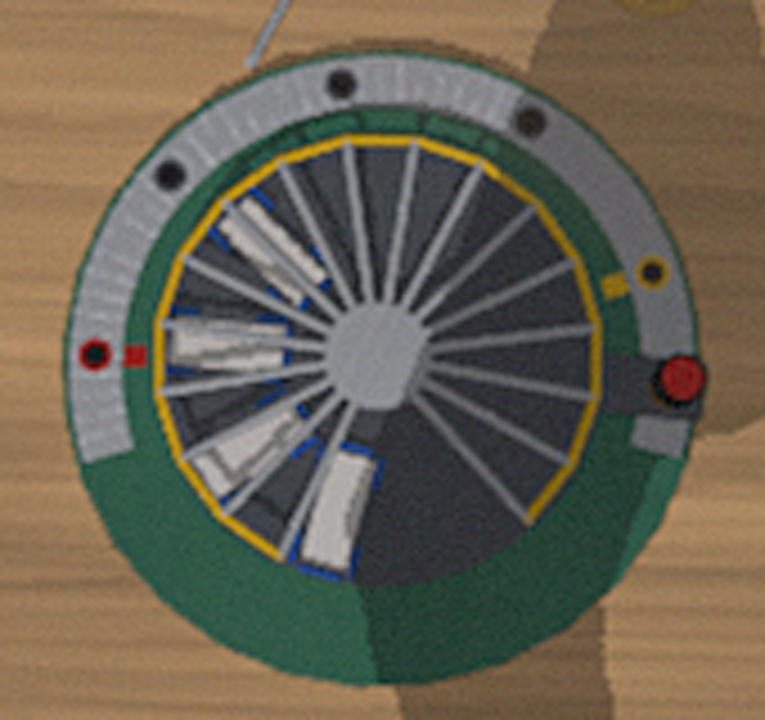

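View pics/t_car.png

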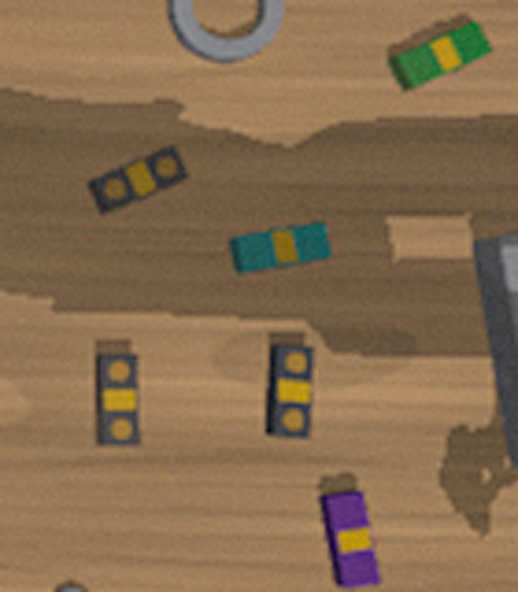

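```bash
cat > fit.py <<'E'
from h import *
from scipy.optimize import least_squares
d=cam("top")
def c2p(x,y,b=(220,170),s=4.5): return ((x+.5)/s-.5+b[0],(y+.5)/s-.5+b[1])
H=[p2w(d,*c2p(*p),0.022)[:2] for p in [(652,272),(531,121),(342,84),(171,175),(95,354)]]
A=np.deg2rad([-80,-40,0,40,80])
f=lambda p: np.concatenate([[p[0]+.165*np.cos(a+p[2])-h[0],p[1]+.165*np.sin(a+p[2])-h[1]] for a,h in zip(A,H)])
s=least_squares(f,[.45,.05,0]); print(s.x,np.rad2deg(s.x[2]),np.round(s.fun*1000,1))
k=p2w(d,*c2p(683,376),0.109)[:2]; print("knobtop",k, "home h:",p2w(d,*c2p(683,376),0.098)[:2])
v=k-s.x[:2]; print("r",np.hypot(*v),"ang",np.rad2deg(np.arctan2(v[1],v[0])-s.x[2]))
hub=p2w(d,*c2p(375,352),.074); print("hub",hub)
E
python3 fit.py
cat > car.py <<'E'
from h import *
def cars(d,z=0.02):
    hsv=cv2.cvtColor(d['color'],cv2.COLOR_BGR2HSV)
    # yellow band candidates
    m=cv2.inRange(hsv,(20,110,60),(35,255,255))
    m[:, :400]=0
    n,l,st,ce=cv2.connectedComponentsWithStats(m)
    return [(st[i],ce[i]) for i in range(1,n) if st[i][4]>8]
if __name__=="__main__":
    d=cam("top")
    for s,c in cars(d): print(s,c.round(1),p2w(d,c[0],c[1],.02).round(4))
    d2=cam("scene")
E
python3 car.py
```

```text
[0.52330061 0.08451186 0.17055769] 9.77223593479034 [-0.1 -0.5 -0.4  0.1  0.2  0.3  0.3  0.4 -0.  -0.3]
knobtop [ 0.51210317 -0.07997032] home h: [ 0.51302246 -0.08110388]
r 0.1648628863657662 ang -103.66674875243443
hub [0.52420084 0.08561079 0.074     ]
[516 190   9   9  53] [520. 194.] [ 0.6841 -0.4752  0.02  ]
[434 223   8  10  51] [437.6 227.7] [ 0.5902 -0.2603  0.02  ]
[474 242   6   9  41] [476.5 246.3] [ 0.5439 -0.3604  0.02  ]
[475 282   9   7  55] [479.  285.3] [ 0.4435 -0.3654  0.02  ]
[427 285  10   6  55] [431.9 287.5] [ 0.4351 -0.2451  0.02  ]
[492 323   8   6  38] [495.5 325.5] [ 0.3432 -0.4057  0.02  ]
```

```bash
python3 - <<'E'
from h import *
d=cam("scene")
crop(d,(250,195,430,330),"pics/s_fix.png",4.4)
crop(d,(140,185,250,310),"pics/s_car.png",4.4)
x,y,th=0.5233,0.0845,0.17056
for a in [-80,-40,0,40,80]:
    A=np.deg2rad(a)+th; u=w2p(d,[x+.165*np.cos(A),y+.165*np.sin(A),.022]); print(a,u.round(2),((u-[250,195]+.5)*4.4-.5).round(1))
for p in [(.5902,-.2603,.02),(.4435,-.3654,.02),(.4351,-.2451,.02)]:
    u=w2p(d,p); print(u.round(1),((u-[140,185]+.5)*4.4-.5).round(1))
E
```

```text
-80 [276.13 266.8 ] [116.7 317.6]
-40 [302.69 296.09] [233.5 446.5]
0 [352.35 306.57] [452.  492.6]
40 [396.84 291.26] [647.8 425.2]
80 [412.16 260.44] [715.2 289.6]
[195.5 264.9] [245.9 353.4]
[170.1 222.8] [134.  167.9]
[217.  223.9] [340.7 172.7]
```

View pics/s_fix.png

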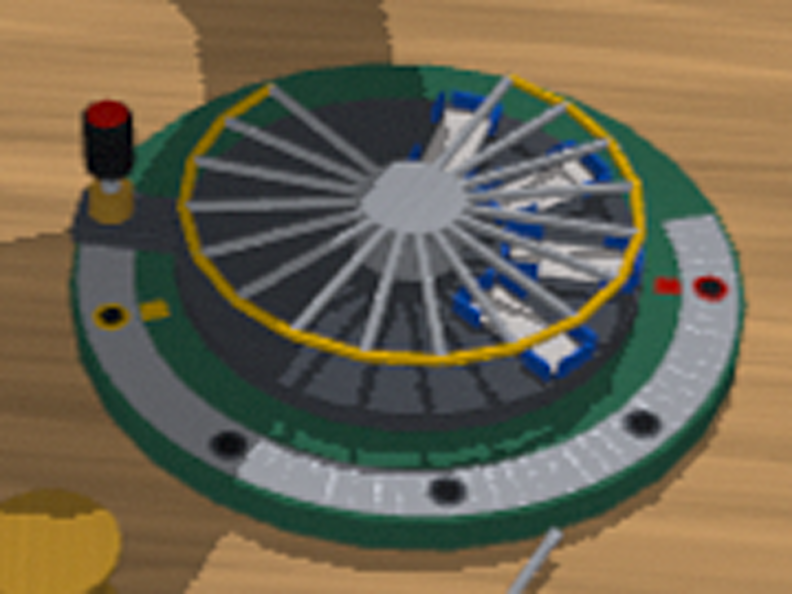

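View pics/s_car.png

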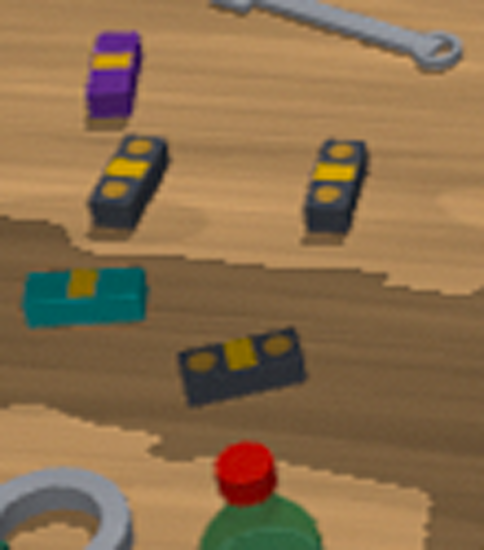

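```bash
cat >> h.py <<'E'
def go(x,y,z,psi,verbose=True):
    """turn about tool z (deg, incl. tilt vec), then shift (cm) along tool axes after the turn"""
    p,r,o=tcp()
    c,s=np.cos(np.deg2rad(psi)),np.sin(np.deg2rad(psi))
    T=R.from_matrix(np.array([[c,s,0],[s,-c,0],[0,0,-1.]]))
    rv=np.rad2deg((r.inv()*T).as_rotvec())
    sh=T.inv().apply(np.array([x,y,z])-p)*100
    print("t",round(o['time_s'],1),"turn",rv.round(2),"then shift cm",sh.round(2),"| now",p.round(4),"op",round(o['opening'],3))
    return rv,sh
E
python3 - <<'E'
from h import *
go(0.512,-0.081,0.21,-4)
E
```

```text
t 0.7 turn [  0.     0.   -63.26] then shift cm [ 25.77 -46.84   9.39] | now [ 0.2222 -0.5303  0.3039] op 1.0
```

move_arm(rows="0 0 0 0 0 -7.9 0.7;0 0 0 0 0 -7.9 0.7;0 0 0 0 0 -7.9 0.7;0 0 0 0 0 -7.9 0.7;0 0 0 0 0 -7.9 0.7;0 0 0 0 0 -7.9 0.7;0 0 0 0 0 -7.9 0.7;0 0 0 0 0 -7.9 0.7;2.15 -3.9 0.78 0 0 0 0.7;2.15 -3.9 0.78 0 0 0 0.7;2.15 -3.9 0.78 0 0 0 0.7;2.15 -3.9 0.78 0 0 0 0.7;2.15 -3.9 0.78 0 0 0 0.7;2.15 -3.9 0.78 0 0 0 0.7;2.15 -3.9 0.78 0 0 0 0.7;2.15 -3.9 0.78 0 0 0 0.7;2.15 -3.9 0.78 0 0 0 0.7;2.15 -3.9 0.78 0 0 0 0.7;2.15 -3.9 0.78 0 0 0 0.7;2.15 -3.9 0.78 0 0 0 0.7")

```text
time_s: 2.7
eef_pos: [0.5137, -0.0801, 0.2103]
eef_rot: [0.0, 0.999, -0.035, 0.0]
wrist_force: [-0.8, -0.4, 1.3]
opening: 0.703
```

```bash
python3 - <<'E'
from h import *
go(0.512,-0.081,0.147,-4)
d=cam("scene"); crop(d,(200,130,360,250),"pics/s1.png",5)
print(tcp()[2]['q'].round(3))
E
```

```text
t 2.7 turn [ 0.02 -0.05 -0.06] then shift cm [-0.16  0.1   6.33] | now [ 0.5137 -0.0801  0.2103] op 0.703
[-0.374  0.169  1.827  0.004  1.146 -0.308]
```

View pics/s1.png

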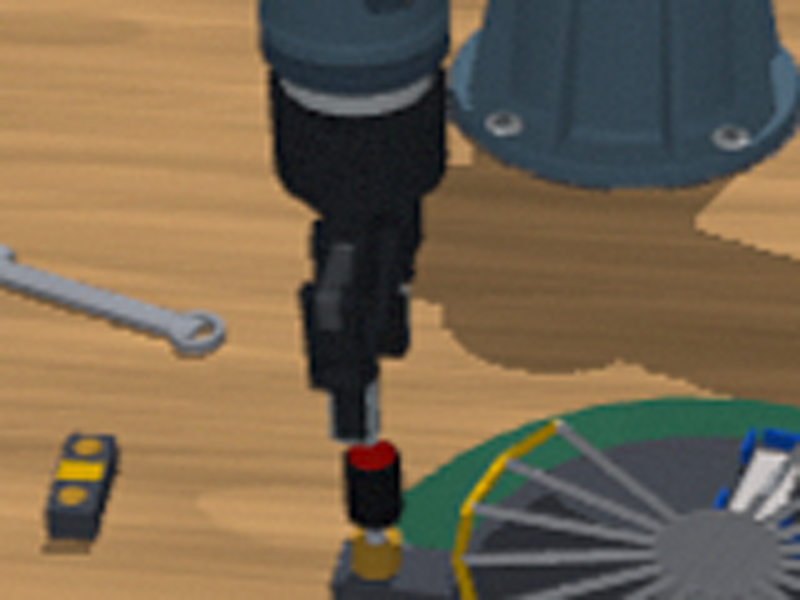

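move_arm(rows="-0.1 0.05 1.6 0 0 0 0.7;-0.06 0.05 1.6 0 0 0 0.7;0 0 1.6 0 0 0 0.7;0 0 1.5 0 0 0 0.7;0 0 0 0 0 0 0.7;0 0 0 0 0 0 0.2;0 0 0 0 0 0 0;0 0 0 0 0 0 0;0 0 0 0 0 0 0;0 0 0 0 0 0 0")

```text
time_s: 3.75
eef_pos: [0.5118, -0.083, 0.1484]
eef_rot: [0.0, 0.999, -0.035, 0.001]
wrist_force: [-0.9, 1.5, 6.1]
opening: 0.312
```

```bash
python3 - <<'E'
from h import *
p,r,o=tcp(); print(p,o['opening'],o['wrist_force'],o['torque'],r.as_matrix()[:,0])
d=cam("scene"); crop(d,(200,150,360,270),"pics/s2.png",5)
d=cam("top"); crop(d,(320,190,480,310),"pics/t2.png",5)
E
```

```text
[ 0.51179793 -0.08297791  0.14840041] 0.3118533056768419 [-0.90535047  1.48837976  6.0641379 ] [0.07128385 0.13336916 0.01762712] [ 0.99748447 -0.07085826  0.0019579 ]
```

View pics/s2.png

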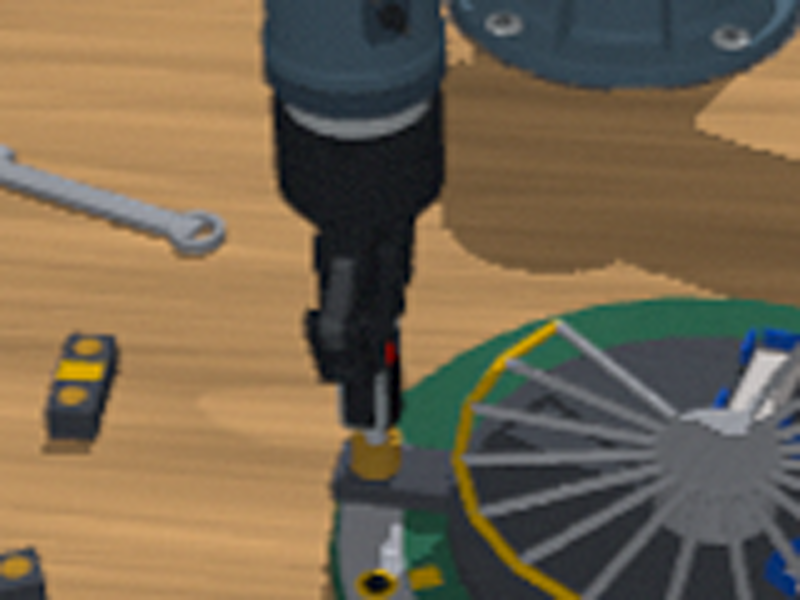

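View pics/t2.png

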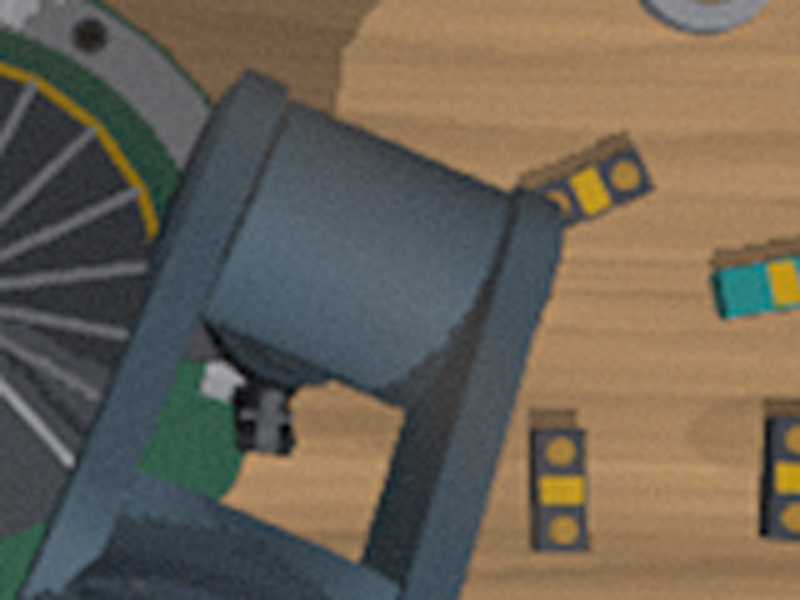

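```bash
python3 - <<'E'
from h import *
d=cam("scene")
for n,p in dict(fing=(.531,-.083,.08),knobtop=(.512,-.083,.108),boss=(.512,-.083,.065),tipback=(.531,-.083,.075)).items():
    u=w2p(d,p); print(n,u.round(1),((u-[200,150]+.5)*5-.5).round(0))
E
```

```text
fing [273.1 234.4] [367. 424.]
knobtop [273.9 220.1] [371. 352.]
boss [274.5 234.1] [375. 422.]
tipback [273.2 236. ] [368. 432.]
```

move_arm(rows="0 0 -0.2 0 0 0 0;0 0 -0.2 0 0 0 0;0.87 -0.02 0 0 0 -2.97 0;0.87 -0.02 0 0 0 -2.97 0;0.87 -0.02 0 0 0 -2.97 0;0.87 -0.02 0 0 0 -2.97 0;0.87 -0.02 0 0 0 -2.97 0;0.87 -0.02 0 0 0 -2.97 0;0.87 -0.02 0 0 0 -2.97 0;0.87 -0.02 0 0 0 -2.97 0;0 0 0 0 0 0 0;0 0 0 0 0 0 0")

```text
time_s: 5.1
eef_pos: [0.5791, -0.0737, 0.1503]
eef_rot: [-0.0, 0.985, 0.17, -0.001]
wrist_force: [2.6, -4.5, -10.9]
opening: 0.307
```

```bash
cat >> h.py <<'E'
FX=np.array([0.5233,0.0845]); TH=np.deg2rad(9.772)
def dial():
    p,r,o=tcp(); v=p[:2]-FX; a=np.rad2deg(np.arctan2(v[1],v[0])-TH)+80
    x=r.as_matrix()[:,0]; psi=np.rad2deg(np.arctan2(x[1],x[0]))
    print("dial deg by TCP",a.round(2),"r",np.hypot(*v).round(4),"psi",psi.round(2),"want tangential",(np.rad2deg(np.arctan2(v[1],v[0]))+90).round(2),"p",p.round(4),"F",o['wrist_force'].round(1),"T",o['torque'].round(2),"op",round(o['opening'],3),"t",o['time_s'])
E
python3 - <<'E'
from h import *
dial()
d=cam("scene"); crop(d,(200,150,360,270),"pics/s3.png",5)
E
```

```text
dial deg by TCP -0.33 r 0.1678 psi 19.63 want tangential 19.44 p [ 0.5791 -0.0737  0.1503] F [  2.6  -4.5 -10.9] T [-0.54 -0.7  -0.12] op 0.307 t 5.1
```

View pics/s3.png

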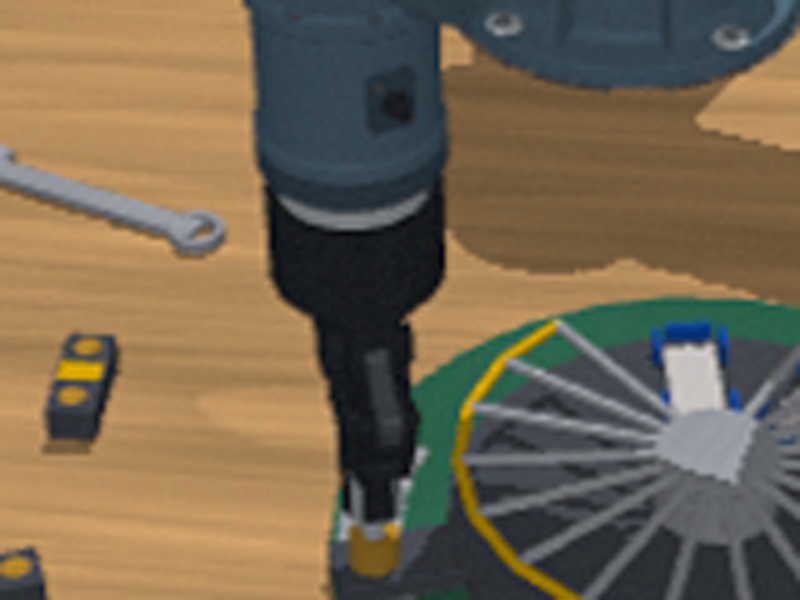

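move_arm(rows="0.1 0 0 0 0 -0.3 0;0 0 0 0 0 0 0;0 0 0.2 0 0 0 0.3;0 0 0 0 0 0 0.7;0 0 0 0 0 0 0.7;0 0 0 0 0 0 0.7;0 0 -2 0 0 0 0.7;0 0 -3 0 0 0 0.7;0 0 -3 0 0 0 0.7;0 0 -3 0 0 0 0.7")

```text
time_s: 6.15
eef_pos: [0.5806, -0.0728, 0.2612]
eef_rot: [-0.0, 0.985, 0.174, 0.0]
wrist_force: [0.8, 0.1, 0.4]
opening: 0.7
```

```bash
python3 - <<'E'
from h import *
dial()
d=cam("scene"); crop(d,(200,170,360,290),"pics/s4.png",5)
d=cam("top"); crop(d,(250,170,410,290),"pics/t4.png",5)
E
```

```text
dial deg by TCP 0.26 r 0.1674 psi 20.02 want tangential 20.03 p [ 0.5806 -0.0728  0.2612] F [0.8 0.1 0.4] T [0.05 0.01 0.01] op 0.7 t 6.15
```

View pics/s4.png

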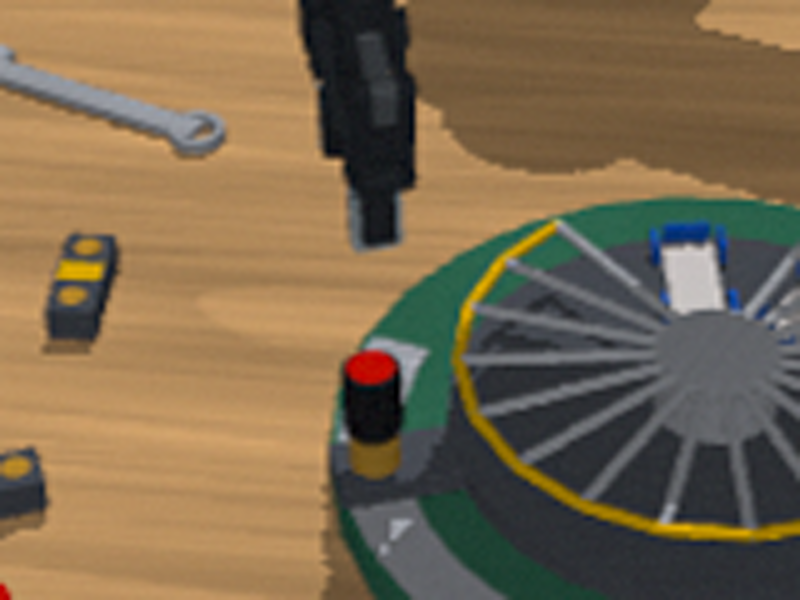

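View pics/t4.png

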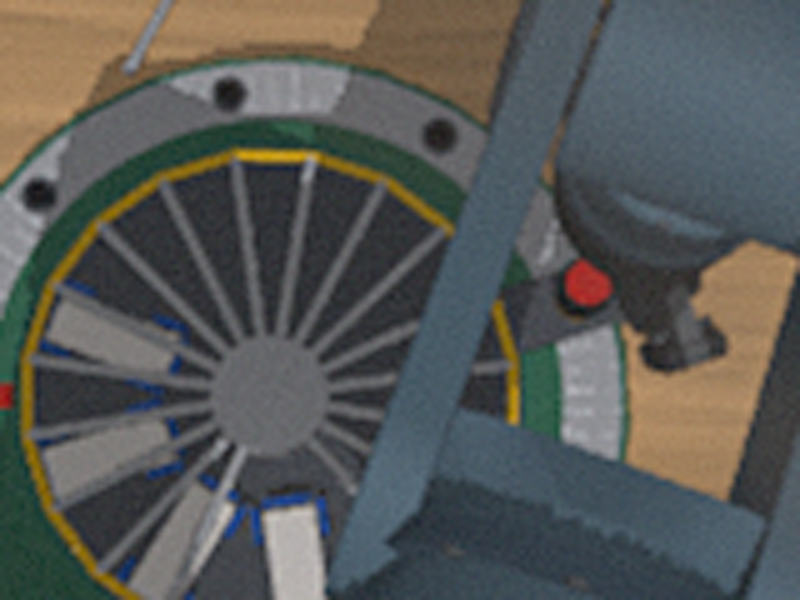

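```bash
python3 - <<'E'
from h import *
d=cam("top"); 
u=((587+.5)/5-.5+250,(285+.5)/5-.5+170)
for z in (.098,.109):
    v=p2w(d,*u,z)[:2]-FX; print(z,np.hypot(*v).round(4),(np.rad2deg(np.arctan2(v[1],v[0])-TH)+80).round(2))
# carriers precise: dark blob minAreaRect
crop(d,(410,205,500,310),"pics/t5.png",6)
E
python3 car.py
```

```text
0.098 0.1634 -0.42
0.109 0.1619 -0.83
[516 190   9   9  53] [520. 194.] [ 0.6841 -0.4752  0.02  ]
[434 223   8  10  54] [437.7 227.6] [ 0.5903 -0.2604  0.02  ]
[474 242   6   9  43] [476.4 246.1] [ 0.5444 -0.3601  0.02  ]
[475 282   9   7  54] [479.1 285.4] [ 0.4434 -0.3655  0.02  ]
[427 285  10   6  55] [431.9 287.5] [ 0.4351 -0.2451  0.02  ]
[492 323   8   6  36] [495.4 325.6] [ 0.343  -0.4055  0.02  ]
```

View pics/t5.png

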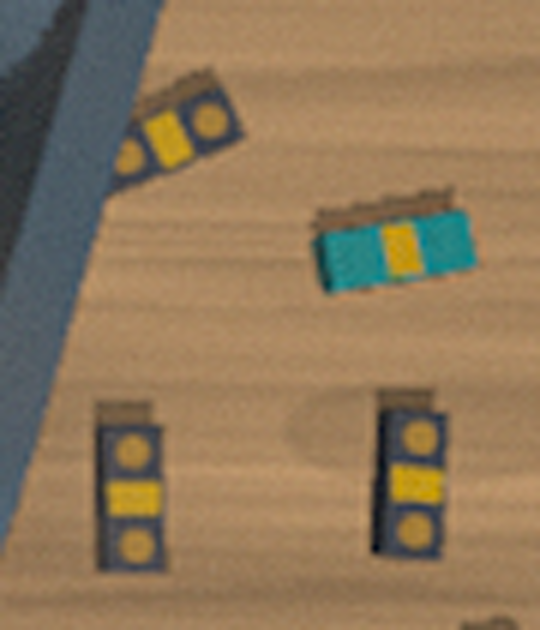

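```bash
python3 - <<'E'
from h import *
d=cam("top")
f=lambda x,y,b,s:((x+.5)/s-.5+b[0],(y+.5)/s-.5+b[1])
B=(410,205)
L={'A':[(133,451),(137,546)],'B':[(421,437),(415,531)],'C':[(131,156),(210,119)]}
for k,(a,b) in L.items():
    p=p2w(d,*f(*a,B,6),.02);q=p2w(d,*f(*b,B,6),.02); v=q-p; m=(p+q)/2
    print(k,m.round(4),"len",np.hypot(*v[:2]).round(4),"yaw",np.rad2deg(np.arctan2(v[1],v[0])).round(1)%180)
B=(400,180)
a,b=[(115,189),(166,167)]
p=p2w(d,*f(*a,B,3.7),.02);q=p2w(d,*f(*b,B,3.7),.02); v=q-p;print('C0',(p+q)/2,np.rad2deg(np.arctan2(v[1],v[0])))
go(.434,-.245,.16,-90)
print(tcp()[2]['q'].round(3))
E
```

```text
A [ 0.4346 -0.2456  0.02  ] len 0.0404 yaw 2.3000000000000114
B [ 0.4438 -0.366   0.02  ] len 0.0401 yaw 175.6
C [ 0.5906 -0.2612  0.02  ] len 0.0382 yaw 116.4
C0 [ 0.5899569  -0.26019184  0.02      ] -65.31710711306684
t 6.5 turn [2.0000e-02 1.1000e-01 1.1001e+02] then shift cm [17.22 14.6   9.84] | now [ 0.58   -0.0728  0.2584] op 0.701
[-0.328  0.246  1.625  0.     1.272 -0.677]
```

```bash
python3 - <<'E'
from h import *
go(.4348,-.2455,.16,92.3)
E
```

```text
t 6.5 turn [-1.000e-01  2.000e-02 -7.229e+01] then shift cm [-16.67 -15.2    9.84] | now [ 0.58   -0.0728  0.2584] op 0.701
```

move_arm(rows="0 0 0 0 0 -8.03 0.7;0 0 0 0 0 -8.03 0.7;0 0 0 0 0 -8.03 0.7;0 0 0 0 0 -8.03 0.7;0 0 0 0 0 -8.03 0.7;0 0 0 0 0 -8.03 0.7;0 0 0 0 0 -8.03 0.7;0 0 0 0 0 -8.03 0.7;0 0 0 0 0 -8.03 0.7;-3.33 -3.04 0 0 0 0 0.7;-3.33 -3.04 0 0 0 0 0.7;-3.33 -3.04 0 0 0 0 0.7;-3.33 -3.04 0 0 0 0 0.7;-3.33 -3.04 0 0 0 0 0.7;0 0 3.3 0 0 0 0.7;0 0 3.3 0 0 0 0.7;0 0 3.2 0 0 0 0.7;0 0 0 0 0 0 0.7")

```text
time_s: 8.25
eef_pos: [0.4321, -0.243, 0.156]
eef_rot: [-0.006, 0.693, 0.721, -0.0]
wrist_force: [-0.1, 0.6, 0.3]
opening: 0.703
```

```bash
python3 - <<'E'
from h import *
d=cam("top"); crop(d,(390,200,550,320),"pics/t6.png",5)
d=cam("scene"); crop(d,(140,160,300,280),"pics/s6.png",5)
go(.4348,-.2455,.077,92.3)
E
```

```text
t 8.3 turn [-0.12 -0.13 -0.03] then shift cm [-0.05  0.    8.36] | now [ 0.4348 -0.245   0.1606] op 0.698
```

View pics/t6.png

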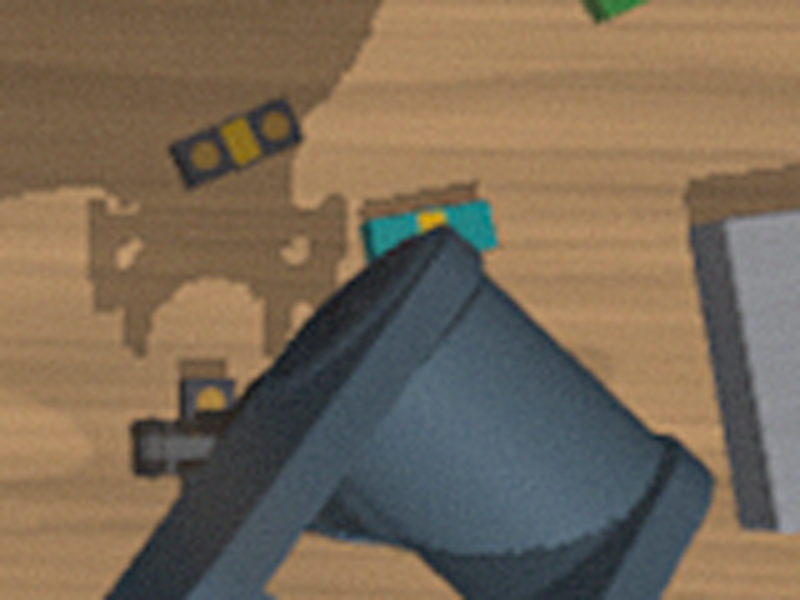

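View pics/s6.png

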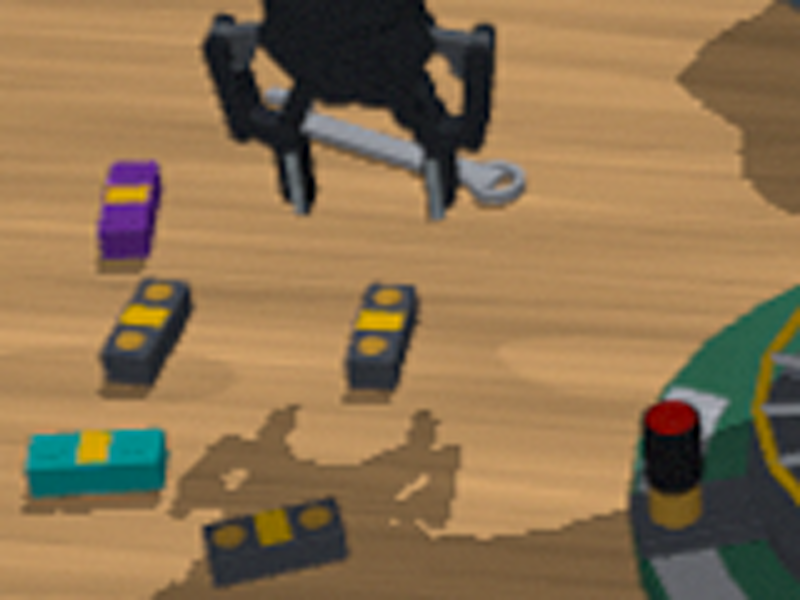

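move_arm(rows="-0.05 0 2 0 0 0 0.65;0 0 2 0 0 0 0.65;0 0 2 0 0 0 0.65;0 0 1.5 0 0 0 0.65;0 0 0.8 0 0 0 0.65;0 0 0 0 0 0 0.65;0 0 0 0 0 0 0.3;0 0 0 0 0 0 0;0 0 0 0 0 0 0;0 0 0 0 0 0 0;0 0 0 0 0 0 0")

```text
time_s: 9.45
eef_pos: [0.4361, -0.2467, 0.0798]
eef_rot: [0.001, 0.693, 0.721, 0.0]
wrist_force: [0.3, 1.0, 6.7]
opening: 0.287
```

```bash
python3 - <<'E'
from h import *
p,r,o=tcp(); print(p,o['opening'],o['wrist_force'])
d=cam("scene"); crop(d,(140,160,300,280),"pics/s7.png",5)
d=cam("top"); crop(d,(390,200,550,320),"pics/t7.png",5)
E
```

```text
[ 0.43611894 -0.24671878  0.07982894] 0.2867021256679901 [0.32495905 1.04800225 6.72267133]
```

View pics/s7.png

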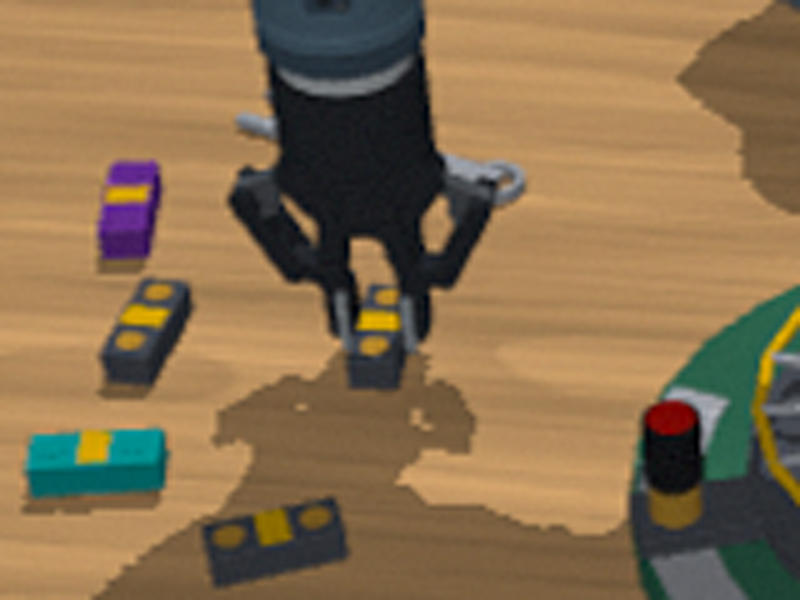

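View pics/t7.png

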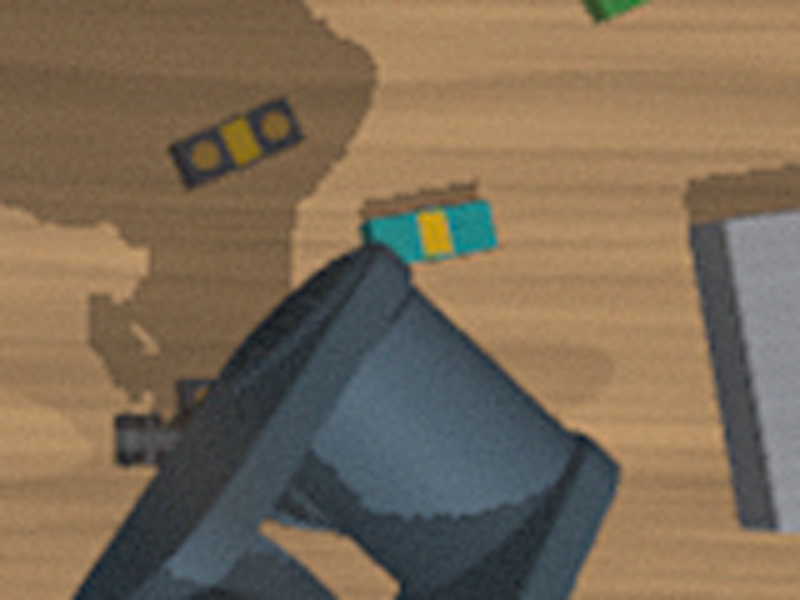

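move_arm(rows="0 0 -1 0 0 0 0;0 0 -3 0 0 0 0;0 0 -4 0 0 0 0;0 0 -4 0 0 0 0;0 0 -4 0 0 0 0;0 0 0 0 0 -3.75 0;0 0 0 0 0 -3.75 0;0 0 0 0 0 0 0;0 0 0 0 0 0 0")

```text
time_s: 10.45
eef_pos: [0.435, -0.2458, 0.2384]
eef_rot: [-0.0, 0.645, 0.764, -0.0]
wrist_force: [-0.4, -1.0, -2.1]
opening: 0.284
```

```bash
python3 - <<'E'
from h import *
go(.4379,.0698,.24,99.77)
E
```

```text
t 10.4 turn [-0.01 -0.01 -0.1 ] then shift cm [31.05  5.64 -0.16] | now [ 0.435  -0.2458  0.2384] op 0.284
```

move_arm(rows="2 0.36 0 0 0 0 0;3.9 0.7 0 0 0 0 0;3.9 0.7 0 0 0 0 0;3.9 0.71 0 0 0 0 0;3.9 0.71 0 0 0 0 0;3.9 0.71 0 0 0 0 0;3.9 0.71 0 0 0 0 0;3.9 0.71 0 0 0 0 0;1.75 0.33 0 0 0 0 0;0 0 0 0 0 0 0;0 0 0 0 0 0 0;0 0 0 0 0 0 0")

```text
time_s: 11.65
eef_pos: [0.4382, 0.0687, 0.2382]
eef_rot: [-0.0, 0.645, 0.764, -0.0]
wrist_force: [0.3, 0.7, -2.1]
opening: 0.287
```

```bash
python3 - <<'E'
from h import *
go(.4379,.0698,.14,99.77)
d=cam("scene"); crop(d,(290,110,420,230),"pics/s8.png",5)
d=cam("top"); crop(d,(220,190,400,330),"pics/t8.png",4.4)
E
```

```text
t 11.7 turn [-0.02  0.01 -0.08] then shift cm [ 0.11 -0.01  9.82] | now [0.4382 0.0687 0.2382] op 0.287
```

View pics/s8.png

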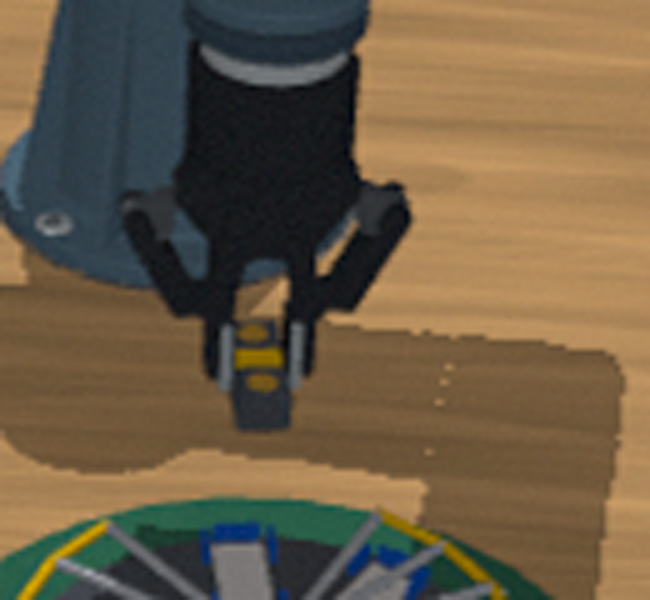

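View pics/t8.png

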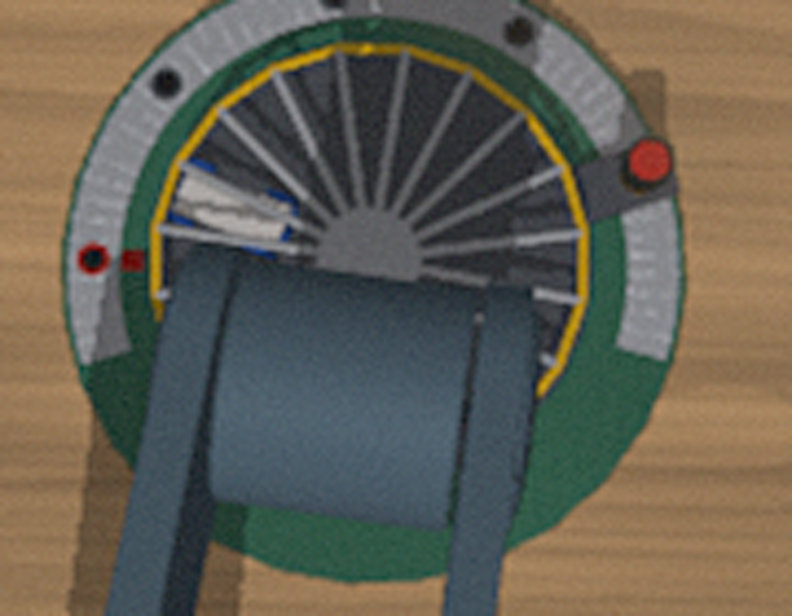

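```bash
cat >> h.py <<'E'
def s2w(d,u,v,z): return p2w(d,u+1.15,v+.4,z)
E
python3 - <<'E'
from h import *
d=cam("scene")
f=lambda x,y,b,s:((x+.5)/s-.5+b[0],(y+.5)/s-.5+b[1])
for n,c in dict(band=(258,357),b1=(254,333),b2=(262,383)).items():
    for z in (.1784,): print(n,s2w(d,*f(*c,(290,110),5),z).round(4))
# nest1 outline predicted in scene for floor
r=np.array([np.cos(TH),np.sin(TH)]);t=np.array([-r[1],r[0]])
c=FX-.088*r; print("nest",c)
E
```

```text
band [0.4381 0.0705 0.1784]
b1 [0.4185 0.0675 0.1784]
b2 [0.4589 0.0734 0.1784]
nest [0.4365768  0.06956394]
```

move_arm(rows="0.1 0.07 2 0 0 0 0;0 0.04 3 0 0 0 0;0 0 3 0 0 0 0;0 0 2 0 0 0 0;0 0 0.7 0 0 0 0;0 0 0 0 0 0 0;0 0 0 0 0 0 0")

```text
time_s: 12.5
eef_pos: [0.4399, 0.0704, 0.1322]
eef_rot: [0.001, 0.645, 0.765, 0.0]
wrist_force: [0.1, 0.0, -1.9]
opening: 0.285
```

```bash
python3 - <<'E'
from h import *
go(.4371,.0697,.12,99.77)
d=cam("scene"); crop(d,(290,160,410,250),"pics/s9.png",6.5)
print(tcp()[2]['wrist_force'])
E
```

```text
t 12.5 turn [ 0.08  0.02 -0.04] then shift cm [-0.02 -0.29  1.22] | now [0.4399 0.0704 0.1322] op 0.285
[ 0.63120749  0.03247435 -2.3573869 ]
```

View pics/s9.png

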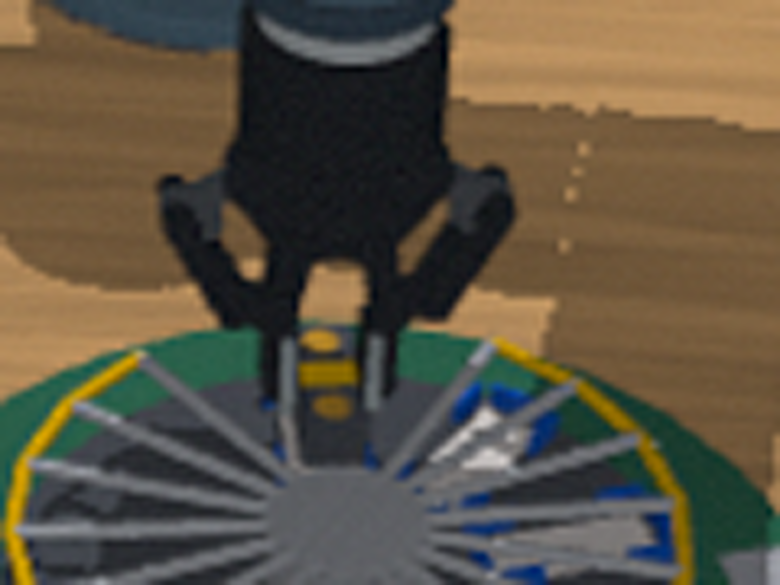

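move_arm(rows="0 -0.15 0 0 0 0 0;0 -0.12 0 0 0 0 0;0 0 0.3 0 0 0 0;0 0 0.3 0 0 0 0;0 0 0 0 0 0 0;0 0 0 0 0 0 0;0 0 0 0 0 0 0")

```text
time_s: 13.25
eef_pos: [0.4364, 0.0702, 0.1252]
eef_rot: [-0.0, 0.644, 0.765, -0.0]
wrist_force: [-0.0, -1.4, -2.7]
opening: 0.281
```

```bash
python3 - <<'E'
from h import *
go(.4371,.0697,.12,99.77)
print(tcp()[2]['wrist_force'])
E
```

```text
t 13.2 turn [-0.02  0.   -0.  ] then shift cm [-0.06  0.06  0.52] | now [0.4364 0.0702 0.1252] op 0.281
[-0.02141788 -1.37015329 -2.65873777]
```

move_arm(rows="0 0.03 0.2 0 0 0 0;0 0.03 0.2 0 0 0 0;0 0 0 0 0 0 0;0 0 0 0 0 0 0;0 0 0 0 0 0 0")

```text
time_s: 13.75
eef_pos: [0.437, 0.0704, 0.1212]
eef_rot: [-0.0, 0.644, 0.765, -0.0]
wrist_force: [0.4, -1.0, -2.9]
opening: 0.285
```

```bash
python3 - <<'E'
from h import *
go(.4371,.0697,.12,99.77)
print(tcp()[2]['wrist_force'])
d=cam("scene"); crop(d,(290,160,410,250),"pics/s10.png",6.5)
E
```

```text
t 13.8 turn [-0.01 -0.   -0.  ] then shift cm [-0.07  0.    0.12] | now [0.437  0.0704 0.1212] op 0.285
[ 0.38538408 -0.98285344 -2.91922165]
```

View pics/s10.png

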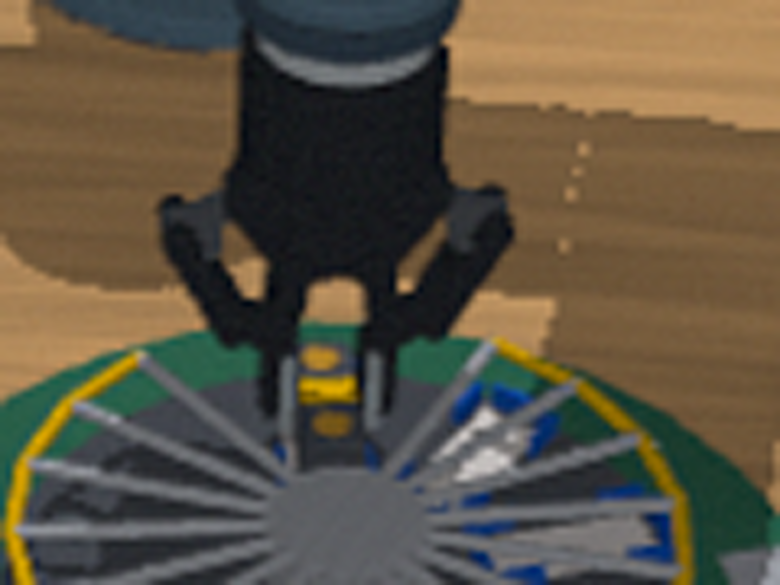

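move_arm(rows="0 0 0 0 0 0 0.4;0 0 0 0 0 0 0.5;0 0 0 0 0 0 0.5;0 0 0 0 0 0 0.5;0 0 -2 0 0 0 0.5;0 0 -4 0 0 0 0.5;0 0 -4 0 0 0 0.5;0 0 -4 0 0 0 0.5;0 0 0 0 0 0 0.5")

```text
time_s: 14.7
eef_pos: [0.4401, 0.0702, 0.2672]
eef_rot: [0.005, 0.644, 0.765, 0.003]
wrist_force: [0.9, -0.0, 0.0]
opening: 0.503
```

```bash
python3 - <<'E'
from h import *
d=cam("scene"); crop(d,(290,160,410,250),"pics/s11.png",6.5)
dial()
v=np.deg2rad(-80)+TH; k=FX+.165*np.array([np.cos(v),np.sin(v)]); print("knob",k)
go(*k,.24,19.8)
E
```

```text
dial deg by TCP -100.23 r 0.0858 psi 99.77 want tangential -80.45 p [0.4387 0.0703 0.2643] F [-0.2 -0.1 -0.7] T [-0.03  0.01  0.02] op 0.502 t 14.75
knob [ 0.57911588 -0.07077262]
t 14.8 turn [ 0.39 -0.18 79.97] then shift cm [ 8.43 18.03  2.43] | now [0.4387 0.0703 0.2643] op 0.502
```

View pics/s11.png

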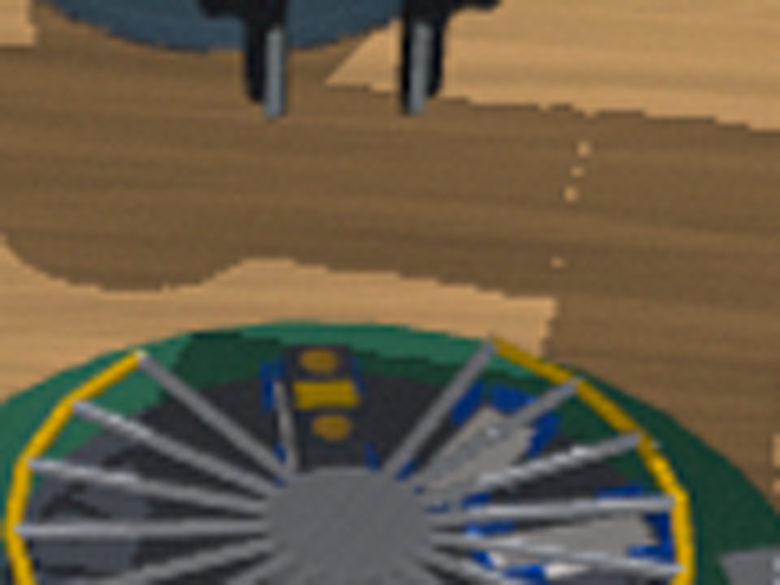

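```bash
python3 - <<'E'
from h import *
d=cam("scene")
r=np.array([np.cos(TH),np.sin(TH)])
for n,rr in dict(b_out=.108,band=.088,b_in=.068).items():
    c=FX-rr*r
    for z in (.06,.07):
        u=w2p(d,[*c,z])-[1.15,.4]; print(n,z,((u-[290,160]+.5)*6.5-.5).round(1))
E
```

```text
b_out 0.06 [313.9 359.6]
b_out 0.07 [314.9 339.3]
band 0.06 [319.8 392. ]
band 0.07 [320.8 371.5]
b_in 0.06 [325.7 425.1]
b_in 0.07 [326.9 404.6]
```

move_arm(rows="0 0 0 0 0 8 0.7;0 0 0 0 0 8 0.7;0 0 0 0 0 8 0.7;0 0 0 0 0 8 0.7;0 0 0 0 0 8 0.7;0 0 0 0 0 8 0.7;0 0 0 0 0 8 0.7;0 0 0 0 0 8 0.7;0 0 0 0 0 8 0.7;0 0 0 0 0 8 0.7;1.69 3.61 0 0 0 0 0.7;1.69 3.61 0 0 0 0 0.7;1.69 3.61 0 0 0 0 0.7;1.69 3.61 0 0 0 0 0.7;1.69 3.61 0 0 0 0 0.7;0 0 2 0 0 0 0.7;0 0 2 0 0 0 0.7;0 0 2 0 0 0 0.7;0 0 0 0 0 0 0.7;0 0 0 0 0 0 0.7")

```text
time_s: 16.8
eef_pos: [0.5767, -0.0707, 0.1998]
eef_rot: [-0.001, 0.985, 0.172, -0.002]
wrist_force: [0.4, 0.4, -0.5]
opening: 0.702
```

```bash
python3 - <<'E'
from h import *
go(.5791,-.0708,.139,19.8)
E
```

```text
t 16.8 turn [-0.12  0.16 -0.04] then shift cm [0.22 0.09 6.08] | now [ 0.5767 -0.0707  0.1998] op 0.702
```

move_arm(rows="0.1 0.05 2 0 0 0 0.7;0.1 0.03 2 0 0 0 0.7;0 0 1.5 0 0 0 0.7;0 0 0.6 0 0 0 0.7;0 0 0 0 0 0 0.7;0 0 0 0 0 0 0.7;0 0 0 0 0 0 0.3;0 0 0 0 0 0 0;0 0 0 0 0 0 0;0 0 0 0 0 0 0;0 0 0 0 0 0 0")

```text
time_s: 17.9
eef_pos: [0.5803, -0.0711, 0.1414]
eef_rot: [0.0, 0.985, 0.172, 0.001]
wrist_force: [-1.5, 0.1, 6.8]
opening: 0.309
```

```bash
python3 - <<'E'
from h import *
dial()
E
```

```text
dial deg by TCP 0.35 r 0.1658 psi 19.77 want tangential 20.12 p [ 0.5803 -0.0711  0.1414] F [-1.5  0.1  6.8] T [0.09 0.18 0.04] op 0.309 t 17.9
```

move_arm(rows="0 0 -0.6 0 0 0 0;0 0 -0.6 0 0 0 0;0 0 -0.5 0 0 0 0;0 0 0 0 0 0 0;0 0 0 0 0 0 0")

```text
time_s: 18.4
eef_pos: [0.5795, -0.0713, 0.1567]
eef_rot: [0.0, 0.985, 0.171, -0.0]
wrist_force: [3.2, -4.2, -11.8]
opening: 0.306
```

```bash
python3 - <<'E'
from h import *
dial()
d=cam("scene"); crop(d,(200,170,360,290),"pics/s12.png",5)
E
```

```text
dial deg by TCP 0.06 r 0.1656 psi 19.75 want tangential 19.84 p [ 0.5795 -0.0713  0.1567] F [  3.2  -4.2 -11.8] T [-0.68 -0.71 -0.11] op 0.306 t 18.4
```

View pics/s12.png

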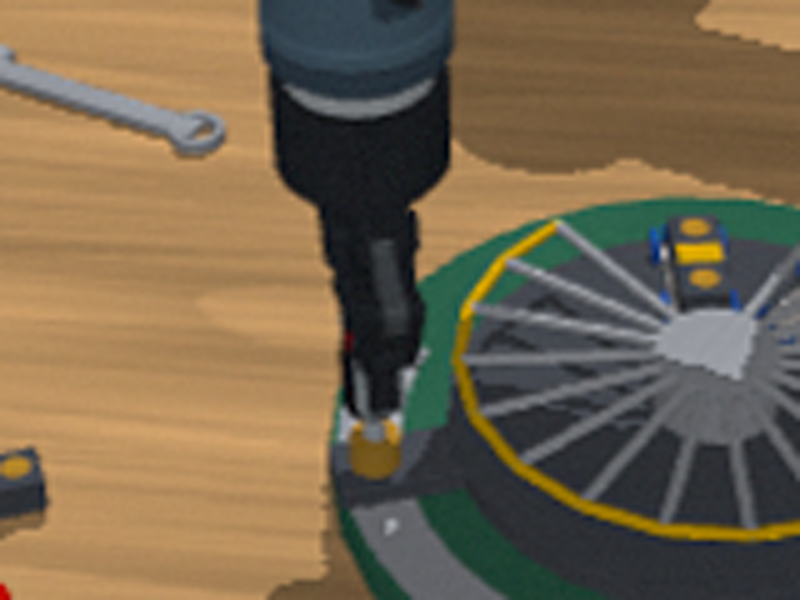

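move_arm(rows="0.58 -0.01 0 0 0 -2 0;1.16 -0.04 0 0 0 -4 0;1.16 -0.04 0 0 0 -4 0;1.16 -0.04 0 0 0 -4 0;1.16 -0.04 0 0 0 -4 0;1.16 -0.04 0 0 0 -4 0;1.16 -0.04 0 0 0 -4 0;1.16 -0.04 0 0 0 -4 0;1.16 -0.04 0 0 0 -4 0;1.16 -0.04 0 0 0 -4 0;0.58 -0.01 0 0 0 -2 0;0 0 0 0 0 0 0;0 0 0 0 0 0 0")

```text
time_s: 19.75
eef_pos: [0.6664, 0.0019, 0.1564]
eef_rot: [-0.001, 0.867, 0.498, -0.001]
wrist_force: [1.1, -0.6, -11.3]
opening: 0.31
```

```bash
python3 - <<'E'
from h import *
dial()
E
```

```text
dial deg by TCP 40.24 r 0.1652 psi 59.71 want tangential 60.01 p [0.6664 0.0019 0.1564] F [  1.1  -0.6 -11.3] T [-0.13 -0.34  0.19] op 0.31 t 19.75
```

move_arm(rows="0 0 0 0 0 0 0;0 0 0.4 0 0 0 0.3;0 0 0 0 0 0 0.7;0 0 0 0 0 0 0.7;0 0 0 0 0 0 0.7;0 0 -2 0 0 0 0.7;0 0 -3 0 0 0 0.7;0 0 -4 0 0 0 0.7;0 0 -3 0 0 0 0.7;0 0 0 0 0 0 0.7")

```text
time_s: 20.75
eef_pos: [0.6702, 0.0013, 0.2813]
eef_rot: [0.004, 0.867, 0.498, 0.005]
wrist_force: [0.7, -0.1, -0.4]
opening: 0.702
```

```bash
python3 - <<'E'
from h import *
dial()
d=cam("scene"); crop(d,(240,180,410,310),"pics/s13.png",4.7)
d=cam("top"); cv2.imwrite("pics/t13.png",d['color'])
E
python3 car.py
```

```text
dial deg by TCP 40.71 r 0.1689 psi 59.77 want tangential 60.48 p [0.6702 0.0013 0.2813] F [ 0.7 -0.1 -0.4] T [-0.05  0.02  0.01] op 0.702 t 20.75
[516 190   9   9  53] [520. 194.] [ 0.6841 -0.4752  0.02  ]
[434 223   8  10  52] [437.6 227.8] [ 0.5899 -0.2602  0.02  ]
[474 242   6   9  43] [476.4 246.1] [ 0.5444 -0.3601  0.02  ]
[475 282   9   7  54] [479.  285.4] [ 0.4434 -0.3654  0.02  ]
[492 323   8   6  37] [495.5 325.5] [ 0.343  -0.4057  0.02  ]
```

View pics/s13.png

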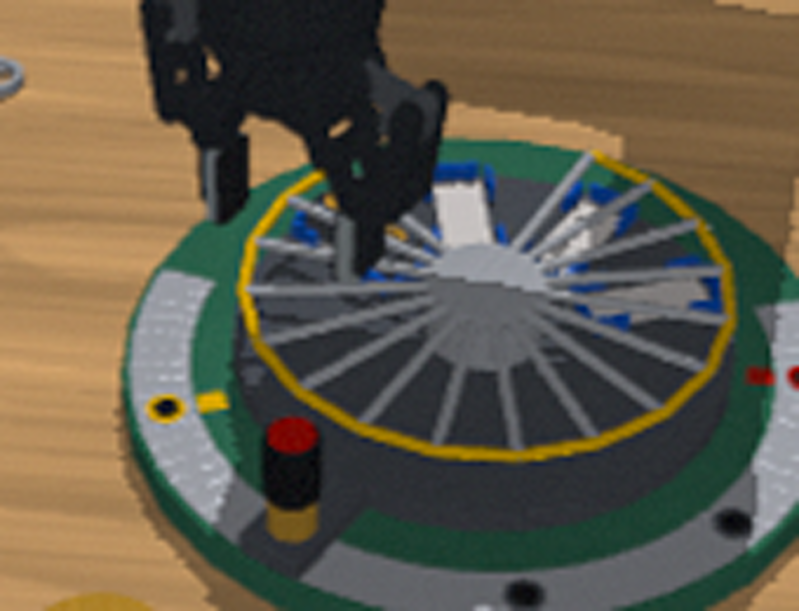

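View pics/t13.png

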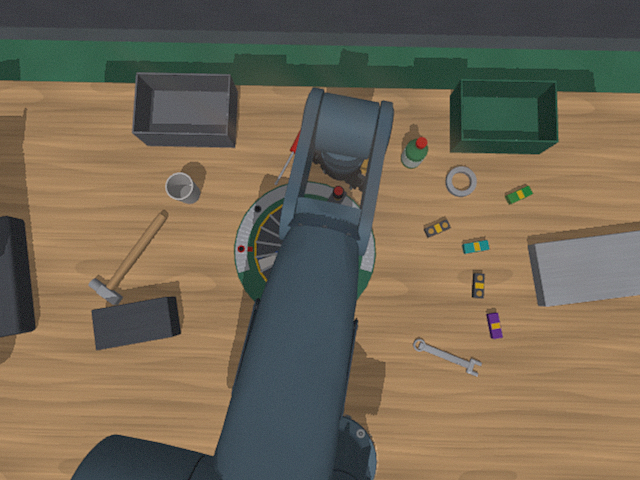

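```bash
cat > bush.py <<'E'
from h import *
def rect(d,uv,n=None):
    """fit of dark+band top face by bush/brass centroid pair near band pixel"""
    u,v=uv; s=8; w=22
    x0,y0=int(u)-w,int(v)-w
    im=cv2.resize(d['color'][y0:y0+2*w,x0:x0+2*w],None,fx=s,fy=s,interpolation=cv2.INTER_CUBIC)
    hsv=cv2.cvtColor(im,cv2.COLOR_BGR2HSV)
    g=im.astype(int); dark=((g.max(2)<75)).astype(np.uint8)
    if n: cv2.imwrite(n,im)
    return im
E
python3 - <<'E'
from bush import *
d=cam("top"); im=rect(d,(437.6,227.8)); im2=rect(d,(479,285.4)); cv2.imwrite("pics/bc.png",np.hstack([im,im2]))
E
```

```text
(no output)
```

View pics/bc.png

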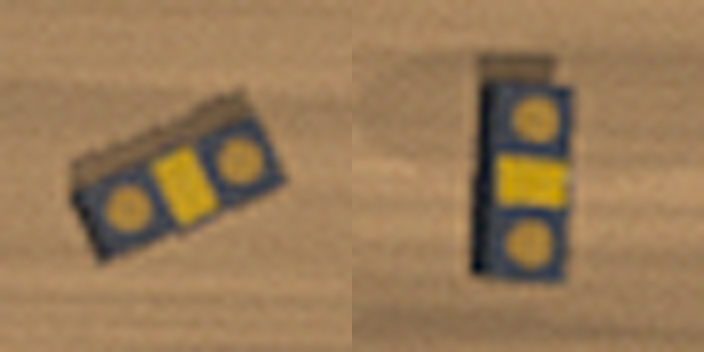

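```bash
python3 - <<'E'
from h import *
d=cam("top")
def P(x,y,u,v): return p2w(d,(x+.5)/8-.5+int(u)-22,(y+.5)/8-.5+int(v)-22,.02)[:2]
for n,(a,b,uv) in dict(C=((128,209),(239,160),(437.6,227.8)),B=((536-352,120),(528-352,244),(479,285.4))).items():
    p=P(*a,*uv);q=P(*b,*uv);v=q-p; print(n,(p+q)/2,np.hypot(*v).round(4),(np.rad2deg(np.arctan2(v[1],v[0]))%180).round(1))
go(.590,-.2605,.16,25.3)
E
```

```text
C [ 0.59026097 -0.25991311] 0.0398 115.2
B [ 0.44360777 -0.36555044] 0.0397 175.6
t 21.1 turn [-0.12  0.09 34.46] then shift cm [-18.13  20.44  11.17] | now [0.6665 0.0018 0.2717] op 0.697
```

move_arm(rows="0 0 0 0 0 6.89 0.7;0 0 0 0 0 6.89 0.7;0 0 0 0 0 6.89 0.7;0 0 0 0 0 6.89 0.7;0 0 0 0 0 6.89 0.7;-2.59 2.92 0 0 0 0 0.7;-2.59 2.92 0 0 0 0 0.7;-2.59 2.92 0 0 0 0 0.7;-2.59 2.92 0 0 0 0 0.7;-2.59 2.92 0 0 0 0 0.7;-2.59 2.92 0 0 0 0 0.7;-2.59 2.92 0 0 0 0 0.7;0 0 3.7 0 0 0 0.7;0 0 3.7 0 0 0 0.7;0 0 3.7 0 0 0 0.7;0 0 0 0 0 0 0.65;0 0 0 0 0 0 0.65;0 0 0 0 0 0 0.65")

```text
time_s: 22.85
eef_pos: [0.5919, -0.2612, 0.1645]
eef_rot: [0.001, 0.976, 0.219, 0.001]
wrist_force: [0.4, -0.5, -0.2]
opening: 0.653
```

```bash
python3 - <<'E'
from h import *
go(.5902,-.260,.078,25.2)
d=cam("scene"); crop(d,(140,180,300,300),"pics/s14.png",5)
E
```

```text
t 22.9 turn [ 0.16 -0.09  0.13] then shift cm [-0.1  -0.18  8.65] | now [ 0.5919 -0.2612  0.1645] op 0.653
```

View pics/s14.png

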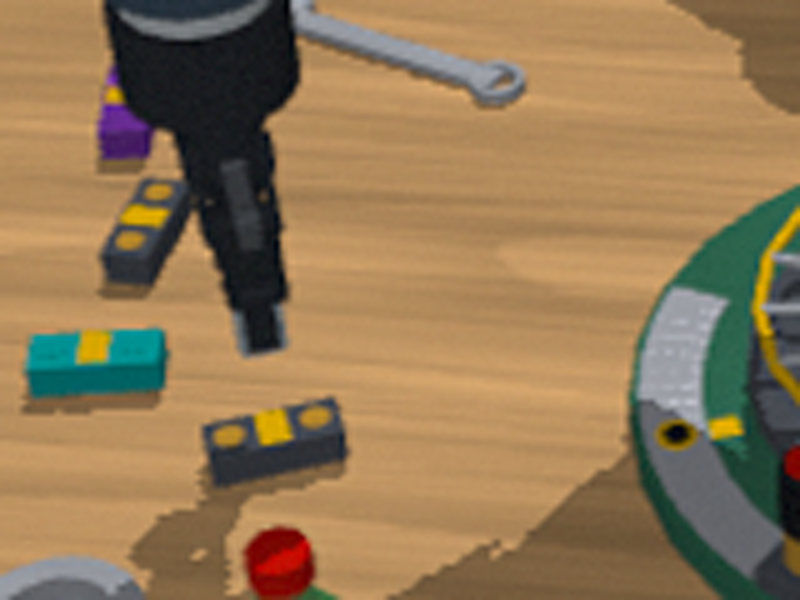

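move_arm(rows="-0.1 -0.1 2 0 0 0 0.65;0 -0.08 2 0 0 0 0.65;0 0 2 0 0 0 0.65;0 0 1.5 0 0 0 0.65;0 0 0.7 0 0 0 0.65;0 0 0.3 0 0 0 0.65;0 0 0 0 0 0 0.65;0 0 0 0 0 0 0.65")

```text
time_s: 23.7
eef_pos: [0.5897, -0.2598, 0.0783]
eef_rot: [0.001, 0.976, 0.219, 0.001]
wrist_force: [-1.0, -0.4, 0.1]
opening: 0.65
```

```bash
python3 - <<'E'
from h import *
go(.5902,-.260,.078,25.2)
print(tcp()[2]['wrist_force'])
E
```

```text
t 23.7 turn [ 0.08 -0.05  0.12] then shift cm [0.04 0.04 0.03] | now [ 0.5897 -0.2598  0.0783] op 0.65
[-0.95049417 -0.42858179  0.11307531]
```

move_arm(rows="0 0 0 0 0 0 0.3;0 0 0 0 0 0 0;0 0 0 0 0 0 0;0 0 0 0 0 0 0;0 0 0 0 0 0 0")

```text
time_s: 24.2
eef_pos: [0.5896, -0.2597, 0.0782]
eef_rot: [0.001, 0.976, 0.219, 0.001]
wrist_force: [-0.3, 1.6, 5.6]
opening: 0.286
```

```bash
python3 - <<'E'
from h import *
go(.5902,-.260,.24,99.77)
print(tcp()[2]['wrist_force'])
E
```

```text
t 24.2 turn [ 9.000e-02  1.000e-02 -7.445e+01] then shift cm [ -0.04   0.05 -16.18] | now [ 0.5896 -0.2597  0.0782] op 0.286
[-0.27870184  1.56079785  5.62407291]
```

move_arm(rows="0 0 -1 0 0 0 0;0 0 -3 0 0 0 0;0 0 -4 0 0 0 0;0 0 -4 0 0 0 0;0 0 -4 0 0 0 0;0 0 0 0 0 -8.27 0;0 0 0 0 0 -8.27 0;0 0 0 0 0 -8.27 0;0 0 0 0 0 -8.27 0;0 0 0 0 0 -8.27 0;0 0 0 0 0 -8.27 0;0 0 0 0 0 -8.27 0;0 0 0 0 0 -8.27 0;0 0 0 0 0 -8.27 0;0 0 0 0 0 0 0")

```text
time_s: 25.7
eef_pos: [0.5885, -0.2591, 0.2368]
eef_rot: [-0.001, 0.644, 0.765, -0.0]
wrist_force: [0.3, 0.1, -2.4]
opening: 0.284
```

```bash
python3 - <<'E'
from h import *
go(.4368,.0700,.24,99.77)
print(tcp()[2]['wrist_force'])
d=cam("scene"); crop(d,(140,140,300,260),"pics/s15.png",5)
E
```

```text
t 25.7 turn [-0.07 -0.06  0.05] then shift cm [35.   -9.37 -0.32] | now [ 0.5885 -0.2591  0.2368] op 0.284
[ 0.31730511  0.11016479 -2.44808453]
```

View pics/s15.png

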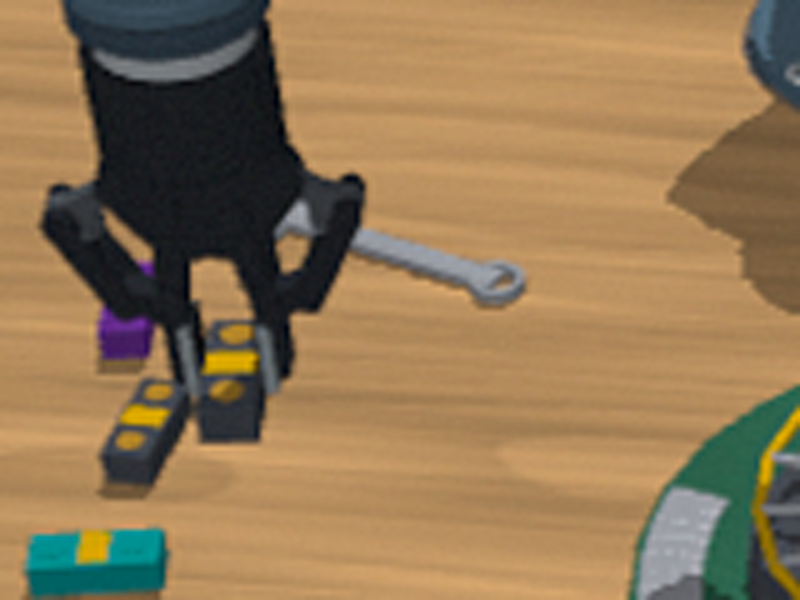

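move_arm(rows="2 -0.54 0 0 0 0 0;3.9 -1.04 0 0 0 0 0;3.9 -1.04 0 0 0 0 0;3.9 -1.04 0 0 0 0 0;3.9 -1.04 0 0 0 0 0;3.9 -1.04 0 0 0 0 0;3.9 -1.05 0 0 0 0 0;3.9 -1.05 0 0 0 0 0;3.7 -1 0 0 0 0 0;2 -0.53 0 0 0 0 0;0 0 2 0 0 0 0;0 0 3 0 0 0 0;0 0 2 0 0 0 0;0 0 2 0 0 0 0;0 0 0 0 0 0 0;0 0 0 0 0 0 0;0 0 0 0 0 0 0")

```text
time_s: 27.45
eef_pos: [0.4383, 0.0696, 0.1485]
eef_rot: [0.001, 0.645, 0.764, 0.001]
wrist_force: [1.1, 0.2, -2.3]
opening: 0.288
```

```bash
python3 - <<'E'
from h import *
go(.4368,.0700,.12,99.77)
print(tcp()[2]['wrist_force'])
d=cam("scene"); crop(d,(290,150,410,240),"pics/s16.png",6.5)
E
```

```text
t 27.4 turn [ 0.11  0.03 -0.09] then shift cm [ 0.06 -0.14  2.85] | now [0.4383 0.0696 0.1485] op 0.288
[ 1.06394974  0.24075672 -2.30610999]
```

View pics/s16.png

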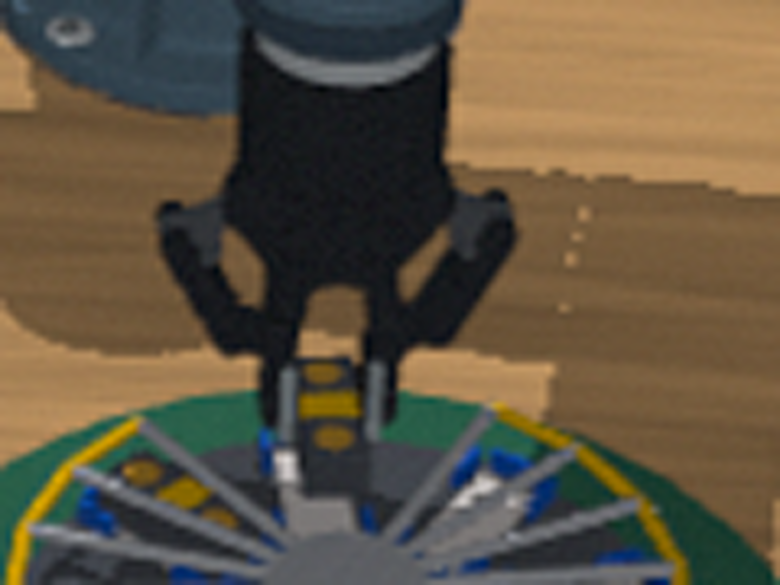

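move_arm(rows="0.05 -0.1 1 0 0 0 0;0 0 0.7 0 0 0 0;0 0 0 0 0 0 0;0 0 0 0 0 0 0;0 0 0 0 0 0 0")

```text
time_s: 28.0
eef_pos: [0.4365, 0.07, 0.1303]
eef_rot: [0.0, 0.645, 0.765, 0.0]
wrist_force: [-0.2, 0.9, -2.7]
opening: 0.283
```

```bash
python3 - <<'E'
from h import *
go(.4370,.0700,.119,99.77)
print(tcp()[2]['wrist_force'])
E
```

```text
t 28.0 turn [ 0.   -0.   -0.03] then shift cm [-0.01  0.05  1.13] | now [0.4365 0.07   0.1303] op 0.283
[-0.15196989  0.87367451 -2.72251626]
```

move_arm(rows="0 0 0.4 0 0 0 0;0 0 0.3 0 0 0 0;0 0 0.3 0 0 0 0;0 0 0 0 0 0 0;0 0 0 0 0 0 0")

```text
time_s: 28.5
eef_pos: [0.436, 0.0696, 0.1213]
eef_rot: [-0.0, 0.644, 0.765, -0.001]
wrist_force: [-10.6, -3.8, 15.4]
opening: 0.288
```

```bash
python3 - <<'E'
from h import *
go(.4370,.0700,.119,99.77)
print(tcp()[2]['wrist_force'])
d=cam("scene"); crop(d,(290,150,410,240),"pics/s17.png",6.5)
E
```

```text
t 28.5 turn [-0.11  0.05  0.01] then shift cm [0.02 0.11 0.23] | now [0.436  0.0696 0.1213] op 0.288
[-10.59862732  -3.78459986  15.43875414]
```

View pics/s17.png

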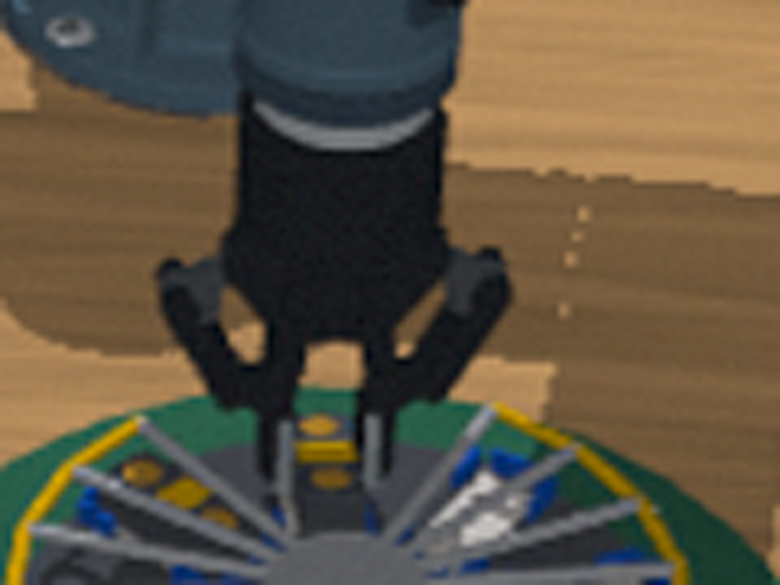

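move_arm(rows="0 0 -0.3 0 0 0 0;0 -0.1 -0.1 0 0 0 0;0 0 0 0 0 0 0;0 0 0.2 0 0 0 0;0 0 0.2 0 0 0 0;0 0 0 0 0 0 0;0 0 0 0 0 0 0")

```text
time_s: 29.25
eef_pos: [0.4358, 0.0698, 0.1213]
eef_rot: [0.0, 0.644, 0.765, -0.0]
wrist_force: [-7.0, -1.7, 14.2]
opening: 0.287
```

```bash
python3 - <<'E'
from h import *
go(.4370,.0700,.119,99.77)
print(tcp()[2]['wrist_force'])
E
```

```text
t 29.2 turn [ 0.01  0.02 -0.01] then shift cm [-0.    0.12  0.23] | now [0.4358 0.0698 0.1213] op 0.287
[-6.97625965 -1.72392237 14.16749077]
```

move_arm(rows="0 0 -0.6 0 0 0 0;0 0 -0.8 0 0 0 0;0 0 0 0 0 0 0;0 0 0 0 0 0 0")

```text
time_s: 29.65
eef_pos: [0.4354, 0.07, 0.1343]
eef_rot: [0.0, 0.645, 0.765, 0.0]
wrist_force: [-0.6, -0.3, -3.2]
opening: 0.286
```

```bash
python3 - <<'E'
from h import *
go(.4370,.0700,.119,99.77)
print(tcp()[2]['wrist_force'])
d=cam("scene"); crop(d,(290,150,410,240),"pics/s18.png",6.5)
E
```

```text
t 29.6 turn [ 0.01 -0.01 -0.03] then shift cm [-0.03  0.16  1.53] | now [0.4354 0.07   0.1343] op 0.286
[-0.57502365 -0.29126994 -3.18968014]
```

View pics/s18.png

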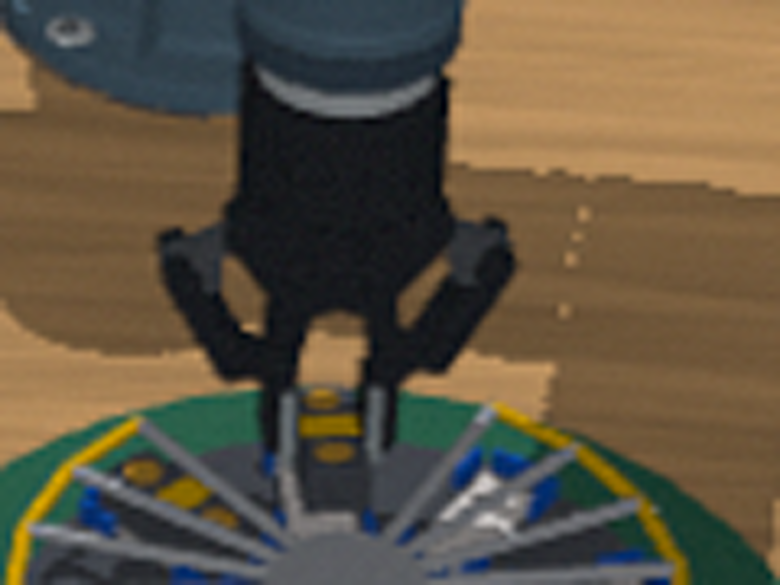

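```bash
python3 - <<'E'
from h import *
d=cam("scene")
f=lambda x,y,b,s:((x+.5)/s-.5+b[0],(y+.5)/s-.5+b[1])
def m(l,b,s,z): 
    P=[s2w(d,*f(*c,b,s),z) for c in l]; print([p[:2].round(4) for p in P], "mean",np.mean(P,0).round(4))
print("A in hand, TCP .4382 .0687"); m([(258,357),(254,333),(262,383)],(290,110),5,.1784)
print("A seated"); m([(320,361),(326,393),(331,427)],(290,160),6.5,.06)
print("C in hand, TCP .4383 .0696"); m([(323,373),(330,405),(335,438)],(290,150),6.5,.0903)
E
```

```text
A in hand, TCP .4382 .0687
[array([0.4381, 0.0705]), array([0.4185, 0.0675]), array([0.4589, 0.0734])] mean [0.4385 0.0705 0.1784]
A seated
[array([0.4175, 0.0686]), array([0.4369, 0.072 ]), array([0.4572, 0.075 ])] mean [0.4372 0.0719 0.06  ]
C in hand, TCP .4383 .0696
[array([0.4233, 0.0688]), array([0.4427, 0.0725]), array([0.4624, 0.0755])] mean [0.4428 0.0723 0.0903]
```

```bash
python3 - <<'E'
from h import *
go(.435,-.245,.24,99.77)
E
```

```text
t 29.8 turn [-0.04 -0.02 -0.03] then shift cm [-31.04  -5.35 -10.6 ] | now [0.4351 0.07   0.134 ] op 0.286
```

move_arm(rows="0 0 -2 0 0 0 0;0 0 -4 0 0 0 0;0 0 -4 0 0 0 0;-2 -0.35 0 0 0 0 0;-4 -0.7 0 0 0 0 0;-4 -0.7 0 0 0 0 0;-4 -0.7 0 0 0 0 0;-4 -0.7 0 0 0 0 0;-4 -0.7 0 0 0 0 0;-4 -0.7 0 0 0 0 0;-3 -0.5 0 0 0 0 0;-2 -0.3 0 0 0 0 0;0 0 3 0 0 0 0;0 0 4 0 0 0 0;0 0 4 0 0 0 0;0 0 2.5 0 0 0 0;0 0 0 0 0 0 0;0 0 0 0 0 0 0")

```text
time_s: 31.55
eef_pos: [0.4351, -0.2446, 0.0992]
eef_rot: [-0.001, 0.644, 0.765, 0.0]
wrist_force: [-0.1, -0.0, -2.4]
opening: 0.292
```

```bash
python3 - <<'E'
from h import *
go(.435,-.245,.078,99.77)
print(tcp()[2]['wrist_force'])
E
```

```text
t 31.6 turn [-0.04 -0.06 -0.02] then shift cm [-0.04 -0.02  2.12] | now [ 0.4351 -0.2446  0.0992] op 0.292
[-0.13724975 -0.03317054 -2.40495013]
```

Lower slowly, pressing it flat on the bench, then release.

move_arm(rows="0 0 0.6 0 0 0 0;0 0 0.5 0 0 0 0;0 0 0.4 0 0 0 0;0 0 0.3 0 0 0 0;0 0 0.2 0 0 0 0;0 0 0.1 0 0 0 0;0 0 0 0 0 0 0")

```text
time_s: 32.25
eef_pos: [0.4359, -0.2448, 0.08]
eef_rot: [0.0, 0.644, 0.765, 0.0]
wrist_force: [-1.3, 4.8, 15.1]
opening: 0.285
```

move_arm(rows="0 0 0 0 0 0 0.4;0 0 0 0 0 0 0.7;0 0 0 0 0 0 0.7;0 0 -3 0 0 0 0.7;0 0 -4 0 0 0 0.7;0 0 -2 0 0 0 0.7;0 -4 0 0 0 0 0.7;0 -4 0 0 0 0 0.7;0 -2 0 0 0 0 0.7;0 0 0 0 0 0 0.7")

```text
time_s: 33.25
eef_pos: [0.3348, -0.2617, 0.168]
eef_rot: [-0.0, 0.645, 0.764, -0.0]
wrist_force: [-0.0, -0.3, -0.6]
opening: 0.696
```

```bash
python3 - <<'E'
from bush import *
d2=cam("scene"); crop(d2,(140,160,300,280),"pics/s19.png",5)
d=cam("top"); crop(d,(390,200,550,320),"pics/t19.png",5)
go(.435,-.245,.16,99.77)
E
python3 car.py
```

```text
t 33.4 turn [ 0.04  0.04 -0.11] then shift cm [0.01 9.97 0.85] | now [ 0.3368 -0.2621  0.1685] op 0.702
[516 190   9   9  52] [520.1 194.1] [ 0.6839 -0.4754  0.02  ]
[474 242   6   9  43] [476.4 246.1] [ 0.5444 -0.3601  0.02  ]
[426 283  10   6  50] [430.7 285.5] [ 0.44   -0.2421  0.02  ]
[475 283   9   6  53] [479.1 285.5] [ 0.4432 -0.3656  0.02  ]
```

View pics/s19.png

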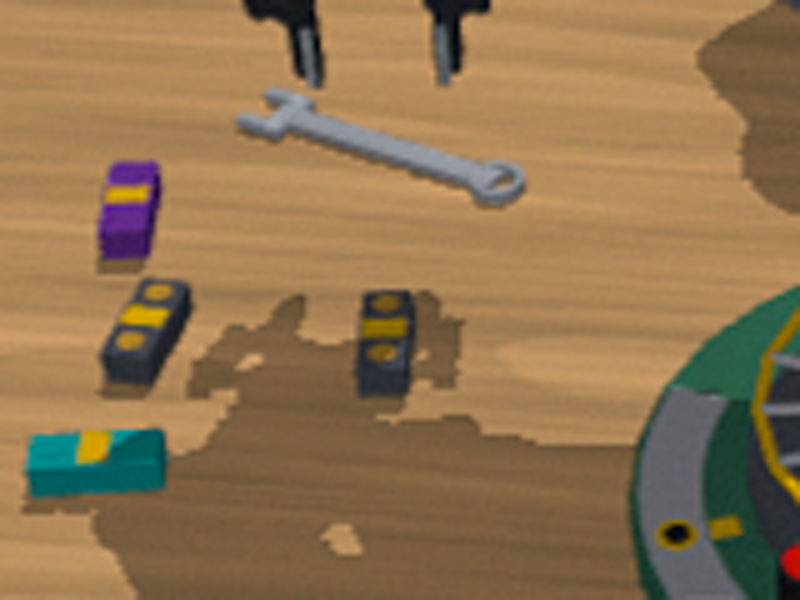

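View pics/t19.png

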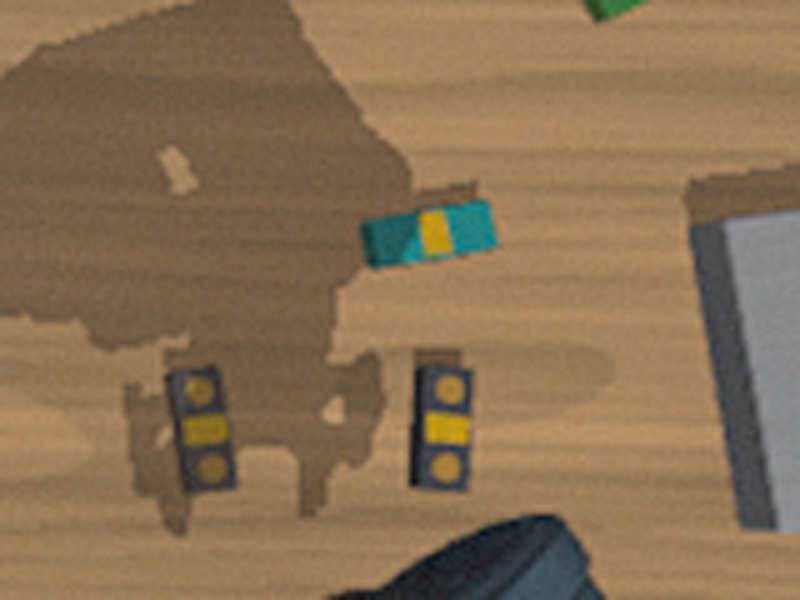

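```bash
python3 - <<'E'
from h import *
d=cam("top")
P=lambda x,y:p2w(d,(x+.5)/5-.5+390,(y+.5)/5-.5+200,.02)[:2]
for a,b in [((200,390),(211,468)),((450,389),(446,467))]:
    p=P(*a);q=P(*b);v=p-q;print((p+q)/2,np.hypot(*v),np.rad2deg(np.arctan2(v[1],v[0])))
go(.4403,-.2435,.16,99.0)
E
```

```text
[ 0.44031948 -0.24204897] 0.0400780392760545 7.980867731306392
[ 0.44390397 -0.36590441] 0.039928242740059836 -3.6743953292363614
t 33.5 turn [0.02 0.02 0.79] then shift cm [ 0.19 10.44  0.84] | now [ 0.3374 -0.2618  0.1684] op 0.698
```

move_arm(rows="0 2 0 0 0 0 0.65;0 3.4 0 0 0 0 0.65;0 3.4 0 0 0 0 0.65;0 1.6 0 0 0 0.4 0.65;0 0 3 0 0 0 0.65;0 0 2 0 0 0 0.65;0 0 0 0 0 0 0.65;0 0 0 0 0 0 0.65")

```text
time_s: 34.3
eef_pos: [0.4395, -0.2437, 0.1181]
eef_rot: [-0.001, 0.647, 0.763, 0.0]
wrist_force: [-0.7, -0.1, 1.1]
opening: 0.653
```

```bash
python3 - <<'E'
from h import *
go(.4403,-.2435,.079,99.3)
E
```

```text
t 34.3 turn [-0.03 -0.05  0.1 ] then shift cm [0.   0.08 3.91] | now [ 0.4395 -0.2437  0.1181] op 0.653
```

move_arm(rows="0 0.08 1.5 0 0 0 0.65;0 0 1.2 0 0 0 0.65;0 0 0.9 0 0 0 0.65;0 0 0.3 0 0 0 0.65;0 0 0 0 0 0 0.65;0 0 0 0 0 0 0.65;0 0 0 0 0 0 0.3;0 0 0 0 0 0 0;0 0 0 0 0 0 0;0 0 0 0 0 0 0;0 0 0 0 0 0 0")

```text
time_s: 35.4
eef_pos: [0.4402, -0.2443, 0.08]
eef_rot: [0.001, 0.647, 0.762, -0.0]
wrist_force: [-1.8, -0.3, 5.7]
opening: 0.291
```

```bash
python3 - <<'E'
from h import *
go(.4403,-.2435,.24,99.77); print(tcp()[2]['wrist_force'])
E
```

```text
t 35.4 turn [ 0.04  0.05 -0.42] then shift cm [  0.08   0.02 -16.  ] | now [ 0.4402 -0.2443  0.08  ] op 0.291
[-1.81162909 -0.29635064  5.70141941]
```

move_arm(rows="0 0 -1 0 0 0 0;0 0 -3 0 0 0 0;0 0 -4 0 0 0 0;0 0 -4 0 0 0 0;0 0 -3 0 0 -0.4 0;2 0.3 0 0 0 0 0;3 0.5 0 0 0 0 0;4 0.64 0 0 0 0 0;4 0.64 0 0 0 0 0;4 0.64 0 0 0 0 0;4 0.64 0 0 0 0 0;4 0.64 0 0 0 0 0;3 0.5 0 0 0 0 0;2 0.3 0 0 0 0 0;1 0.2 0 0 0 0 0;0 0 2 0 0 0 0;0 0 3 0 0 0 0;0 0 2 0 0 0 0;0 0 0 0 0 0 0;0 0 0 0 0 0 0")

```text
time_s: 37.4
eef_pos: [0.4367, 0.0697, 0.1595]
eef_rot: [-0.0, 0.645, 0.764, -0.0]
wrist_force: [0.3, -0.5, -2.1]
opening: 0.284
```

```bash
python3 - <<'E'
from h import *
d=cam("scene"); crop(d,(290,150,410,240),"pics/s20.png",6.5)
go(.4366,.0700,.12,99.77)
E
```

```text
t 37.5 turn [ 0.06  0.02 -0.05] then shift cm [ 0.05 -0.07  4.03] | now [0.4374 0.0697 0.1603] op 0.286
```

View pics/s20.png

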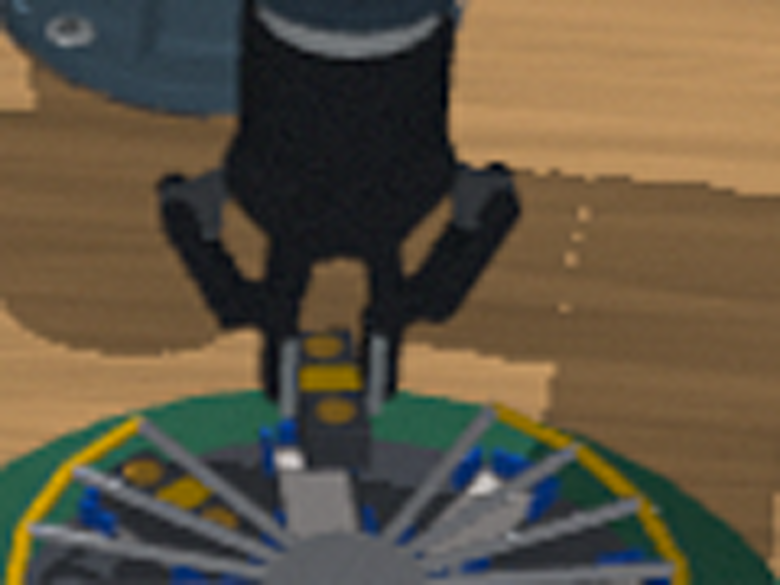

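```bash
python3 - <<'E'
from h import *
d=cam("scene")
f=lambda x,y,b,s:((x+.5)/s-.5+b[0],(y+.5)/s-.5+b[1])
P=[s2w(d,*f(*c,(290,150),6.5),.1003) for c in [(323,347),(331,378),(336,410)]]; print(np.round(P,4),np.mean(P,0))
go(.4366,.0700,.12,99.77)
E
```

```text
[[0.4202 0.0682 0.1003]
 [0.4391 0.0723 0.1003]
 [0.4583 0.0752 0.1003]] [0.4392282  0.07187733 0.1003    ]
t 37.5 turn [ 0.12  0.04 -0.05] then shift cm [ 0.05 -0.1   4.06] | now [0.4376 0.0697 0.1606] op 0.289
```

move_arm(rows="0 -0.1 1 0 0 0 0;0 -0.1 1 0 0 0 0;0 0 0.8 0 0 0 0;0 0 0 0 0 0 0;0 0 0 0 0 0 0;0 0 0 0 0 0 0")

```text
time_s: 38.1
eef_pos: [0.4349, 0.0698, 0.1314]
eef_rot: [0.0, 0.644, 0.765, 0.0]
wrist_force: [-0.7, 0.6, -1.8]
opening: 0.283
```

```bash
python3 - <<'E'
from h import *
d=cam("scene"); crop(d,(290,150,410,240),"pics/s21.png",6.5)
go(.4355,.0700,.12,99.77); print(tcp()[2]['wrist_force'])
E
```

```text
t 38.1 turn [ 0.03  0.01 -0.02] then shift cm [0.02 0.05 1.16] | now [0.435  0.0697 0.1316] op 0.283
[-0.16821548 -0.95743355 -2.83652915]
```

View pics/s21.png

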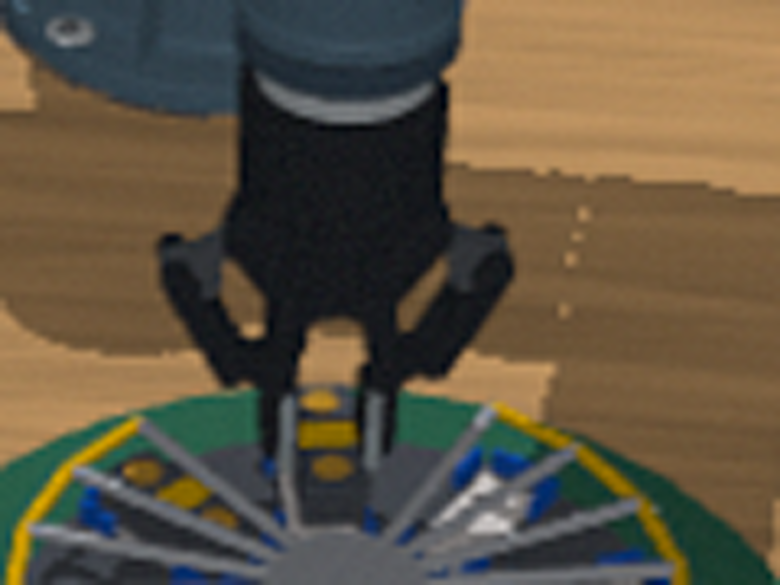

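move_arm(rows="0 0 0.3 0 0 0 0;0 0 0.3 0 0 0 0;0 0 0.2 0 0 0 0;0 0 0 0 0 0 0;0 0 0 0 0 0 0")

```text
time_s: 38.65
eef_pos: [0.4346, 0.0697, 0.1232]
eef_rot: [-0.0, 0.645, 0.765, -0.0]
wrist_force: [0.5, 0.9, -2.7]
opening: 0.283
```

```bash
python3 - <<'E'
from h import *
go(.4355,.0700,.12,99.77); print(tcp()[2]['wrist_force'])
E
```

```text
t 38.6 turn [-0.01 -0.   -0.03] then shift cm [0.01 0.09 0.32] | now [0.4346 0.0697 0.1232] op 0.283
[ 0.5061936   0.91107974 -2.74066262]
```

No contact, below the guide tops. Release.

move_arm(rows="0 0.04 0.1 0 0 0 0;0 0 0.1 0 0 0 0;0 0 0 0 0 0 0;0 0 0 0 0 0 0.4;0 0 0 0 0 0 0.5;0 0 0 0 0 0 0.5;0 0 -2 0 0 0 0.5;0 0 -4 0 0 0 0.5;0 0 -4 0 0 0 0.5;0 0 -4 0 0 0 0.5;0 0 0 0 0 0 0.5")

```text
time_s: 39.75
eef_pos: [0.4382, 0.0696, 0.2673]
eef_rot: [0.005, 0.644, 0.765, 0.003]
wrist_force: [-0.3, 0.3, 0.1]
opening: 0.501
```

```bash
python3 - <<'E'
from h import *
d=cam("scene"); crop(d,(290,160,410,250),"pics/s22.png",6.5)
v=np.deg2rad(-40)+TH; k=FX+.165*np.array([np.cos(v),np.sin(v)]); print("knob",k)
go(*k,.24,59.8)
E
```

```text
knob [0.66586476 0.00143203]
t 39.8 turn [ 4.100e-01 -3.000e-02  3.995e+01] then shift cm [ 5.62 23.23  2.44] | now [0.4368 0.0697 0.2644] op 0.5
```

View pics/s22.png

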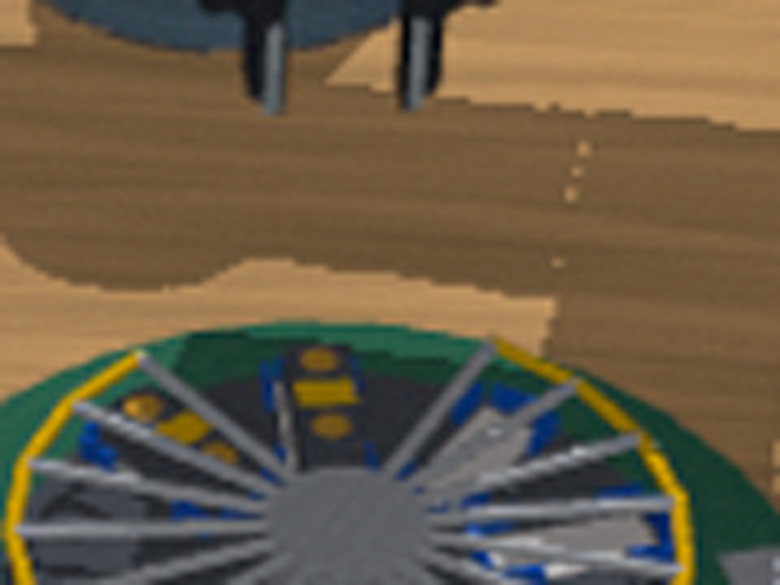

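move_arm(rows="0 0 0 0 0 8 0.7;0 0 0 0 0 8 0.7;0 0 0 0 0 8 0.7;0 0 0 0 0 8 0.7;0 0 0 0 0 8 0.7;0.94 3.87 0 0 0 0 0.7;0.94 3.87 0 0 0 0 0.7;0.94 3.87 0 0 0 0 0.7;0.94 3.87 0 0 0 0 0.7;0.94 3.87 0 0 0 0 0.7;0.94 3.87 0 0 0 0 0.7;0 0 2 0 0 0 0.7;0 0 2 0 0 0 0.7;0 0 2 0 0 0 0.7;0 0 0 0 0 0 0.7;0 0 0 0 0 0 0.7")

```text
time_s: 41.4
eef_pos: [0.6634, 0.0016, 0.1998]
eef_rot: [-0.001, 0.867, 0.498, -0.001]
wrist_force: [0.3, 0.2, 0.7]
opening: 0.7
```

```bash
python3 - <<'E'
from h import *
go(.6659,.0014,.139,59.8)
E
```

```text
t 41.4 turn [-0.15  0.06 -0.06] then shift cm [0.11 0.23 6.08] | now [0.6634 0.0016 0.1998] op 0.7
```

move_arm(rows="0.1 0.12 2 0 0 0 0.7;0 0.08 2 0 0 0 0.7;0 0 1.5 0 0 0 0.7;0 0 0.6 0 0 0 0.7;0 0 0 0 0 0 0.7;0 0 0 0 0 0 0.7;0 0 0 0 0 0 0.3;0 0 0 0 0 0 0;0 0 0 0 0 0 0;0 0 0 0 0 0 0;0 0 0 0 0 0 0")

```text
time_s: 42.5
eef_pos: [0.6669, 0.0012, 0.1416]
eef_rot: [0.001, 0.867, 0.498, 0.001]
wrist_force: [-1.2, -0.7, 6.2]
opening: 0.308
```

```bash
python3 - <<'E'
from h import *
dial()
E
```

```text
dial deg by TCP 40.12 r 0.166 psi 59.75 want tangential 59.89 p [0.6669 0.0012 0.1416] F [-1.2 -0.7  6.2] T [-0.06  0.29  0.  ] op 0.308 t 42.5
```

move_arm(rows="0 0 -0.6 0 0 0 0;0 0 -0.6 0 0 0 0;0 0 -0.5 0 0 0 0;0 0 0 0 0 0 0;0 0 0 0 0 0 0")

```text
time_s: 43.0
eef_pos: [0.6665, 0.001, 0.1559]
eef_rot: [0.0, 0.867, 0.498, 0.0]
wrist_force: [7.1, -1.8, -11.9]
opening: 0.303
```

```bash
python3 - <<'E'
from h import *
dial()
d=cam("scene"); crop(d,(240,200,400,320),"pics/s23.png",5)
E
```

```text
dial deg by TCP 39.98 r 0.1658 psi 59.71 want tangential 59.75 p [0.6665 0.001  0.1559] F [  7.1  -1.8 -11.9] T [-0.39 -1.21 -0.11] op 0.303 t 43.0
```

View pics/s23.png

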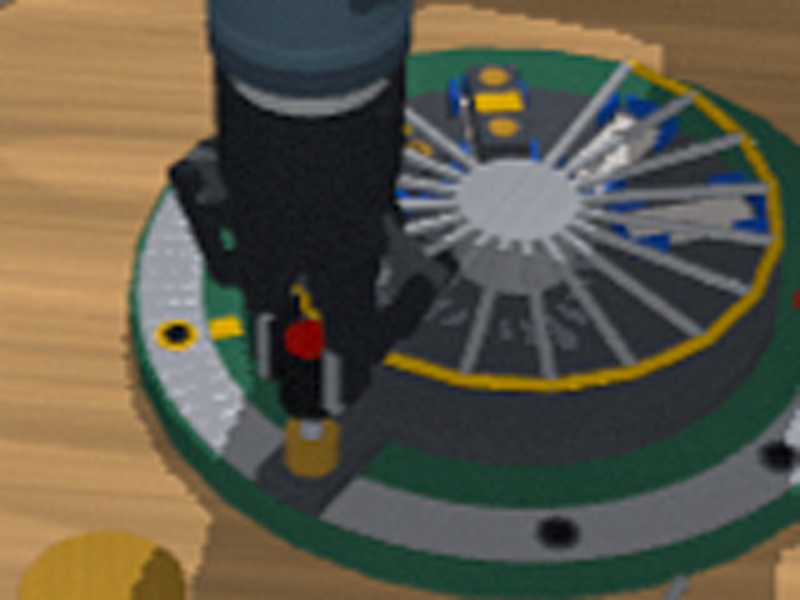

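move_arm(rows="0.58 -0.01 -0.1 0 0 -2 0;1.16 -0.04 0 0 0 -4 0;1.16 -0.04 0 0 0 -4 0;1.16 -0.04 0 0 0 -4 0;1.16 -0.04 0 0 0 -4 0;1.16 -0.04 0 0 0 -4 0;1.16 -0.04 0 0 0 -4 0;1.16 -0.04 0 0 0 -4 0;1.16 -0.04 0 0 0 -4 0;1.16 -0.04 0 0 0 -4 0;0.58 -0.01 0 0 0 -2 0;0 0 0 0 0 0 0;0 0 0 0 0 0 0")

```text
time_s: 44.35
eef_pos: [0.6858, 0.1132, 0.1571]
eef_rot: [-0.001, 0.645, 0.764, -0.001]
wrist_force: [1.6, 0.1, -11.0]
opening: 0.313
```

```bash
python3 - <<'E'
from h import *
dial()
E
```

```text
dial deg by TCP 80.25 r 0.165 psi 99.68 want tangential 100.02 p [0.6858 0.1132 0.1571] F [  1.6   0.1 -11. ] T [-0.03 -0.37  0.21] op 0.313 t 44.35
```

move_arm(rows="-0.05 0 0 0 0 0 0;0 0 0.4 0 0 0 0.3;0 0 0 0 0 0 0.7;0 0 0 0 0 0 0.7;0 0 0 0 0 0 0.7;0 0 -2 0 0 0 0.7;0 0 -3 0 0 0 0.7;0 0 -4 0 0 0 0.7;0 0 -3 0 0 0 0.7;0 0 0 0 0 0 0.7")

```text
time_s: 45.35
eef_pos: [0.6898, 0.1128, 0.2828]
eef_rot: [0.005, 0.644, 0.765, 0.004]
wrist_force: [0.8, 0.1, -0.0]
opening: 0.7
```

```bash
python3 - <<'E'
from h import *
d=cam("scene"); crop(d,(260,190,420,310),"pics/s24.png",5)
d=cam("top"); cv2.imwrite("pics/t24.png",d['color'])
go(.4437,-.3665,.24,85.6)
E
python3 car.py
```

```text
t 45.5 turn [2.400e-01 1.000e-02 1.414e+01] then shift cm [-49.66 -20.63   3.67] | now [0.6875 0.1128 0.2767] op 0.702
[516 190   9   9  53] [520. 194.] [ 0.6841 -0.4752  0.02  ]
[474 242   6   9  43] [476.4 246.1] [ 0.5444 -0.3601  0.02  ]
[475 282   9   7  54] [479.  285.4] [ 0.4434 -0.3654  0.02  ]
[492 323   8   6  36] [495.5 325.5] [ 0.3432 -0.4057  0.02  ]
```

View pics/s24.png

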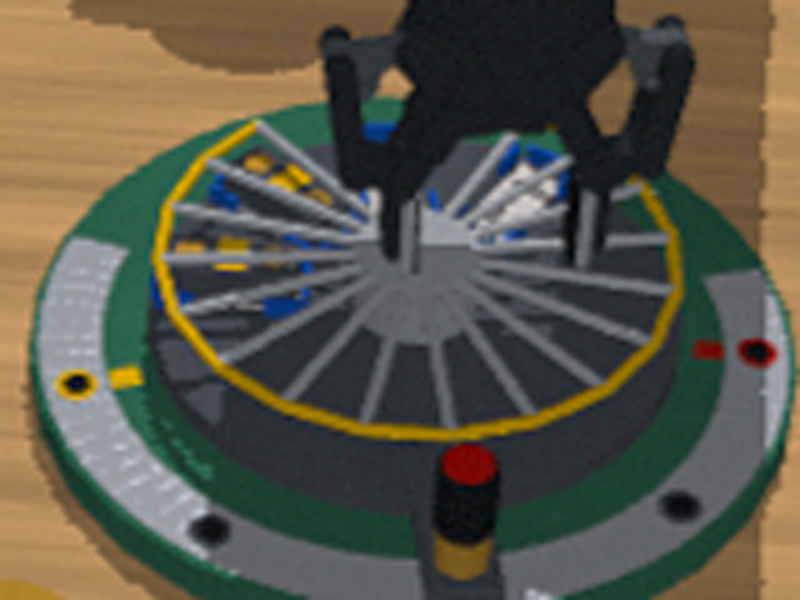

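View pics/t24.png

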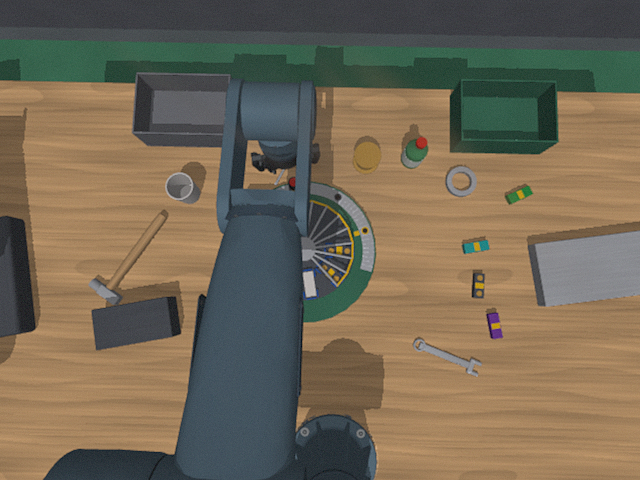

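move_arm(rows="0 0 0 0 0 7 0.7;0 0 0 0 0 7 0.7;-3.82 -1.59 0 0 0 0 0.7;-3.82 -1.59 0 0 0 0 0.7;-3.82 -1.59 0 0 0 0 0.7;-3.82 -1.59 0 0 0 0 0.7;-3.82 -1.59 0 0 0 0 0.7;-3.82 -1.59 0 0 0 0 0.7;-3.82 -1.59 0 0 0 0 0.7;-3.82 -1.59 0 0 0 0 0.7;-3.82 -1.59 0 0 0 0 0.7;-3.82 -1.59 0 0 0 0 0.7;-3.82 -1.59 0 0 0 0 0.7;-3.82 -1.59 0 0 0 0 0.7;-3.82 -1.59 0 0 0 0 0.7;0 0 4 0 0 0 0.65;0 0 4 0 0 0 0.65;0 0 3 0 0 0 0.65;0 0 0 0 0 0 0.65;0 0 0 0 0 0 0.65")

```text
time_s: 47.55
eef_pos: [0.4434, -0.3667, 0.1636]
eef_rot: [-0.001, 0.733, 0.68, 0.0]
wrist_force: [0.2, -0.9, 0.7]
opening: 0.648
```

```bash
python3 - <<'E'
from h import *
go(.4437,-.3668,.0785,85.8)
d=cam("scene"); crop(d,(140,160,300,280),"pics/s25.png",5)
E
```

```text
t 47.5 turn [-0.1  -0.1  -0.05] then shift cm [-0.01  0.03  8.51] | now [ 0.4434 -0.3667  0.1636] op 0.648
```

View pics/s25.png

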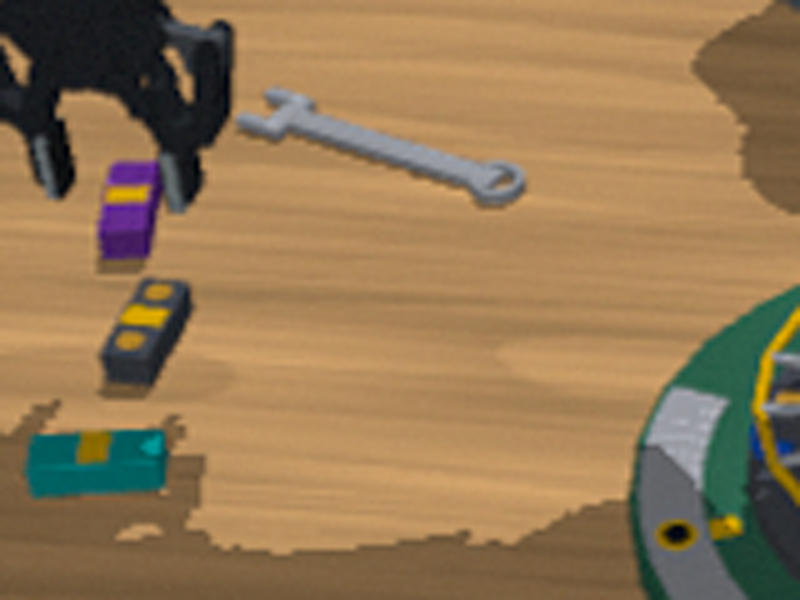

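move_arm(rows="0 0 2 0 0 0 0.65;0 0.03 2 0 0 0 0.65;0 0 2 0 0 0 0.65;0 0 1.5 0 0 0 0.65;0 0 0.7 0 0 0 0.65;0 0 0.25 0 0 0 0.65;0 0 0 0 0 0 0.65;0 0 0 0 0 0 0.65;0 0 0 0 0 0 0.3;0 0 0 0 0 0 0;0 0 0 0 0 0 0;0 0 0 0 0 0 0;0 0 0 0 0 0 0")

```text
time_s: 48.9
eef_pos: [0.4444, -0.3676, 0.0807]
eef_rot: [0.001, 0.733, 0.68, -0.0]
wrist_force: [-0.1, 0.8, 5.9]
opening: 0.281
```

```bash
python3 - <<'E'
from h import *
go(.4437,-.3668,.24,99.77);print(tcp()[2]['wrist_force'])
E
```

```text
t 48.9 turn [  0.04   0.06 -14.02] then shift cm [  0.09  -0.05 -15.93] | now [ 0.4444 -0.3676  0.0807] op 0.281
[-0.09134564  0.82035041  5.90749296]
```

move_arm(rows="0 0 -1 0 0 0 0;0 0 -3 0 0 0 0;0 0 -4 0 0 0 0;0 0 -4 0 0 0 0;0 0 -3 0 0 0 0;0 0 0 0 0 -3.5 0;0 0 0 0 0 -3.5 0;0 0 0 0 0 -3.5 0;0 0 0 0 0 -3.5 0;0 0 0 0 0 0 0")

```text
time_s: 49.9
eef_pos: [0.4437, -0.3667, 0.2297]
eef_rot: [-0.0, 0.644, 0.765, 0.0]
wrist_force: [0.3, 0.1, -2.6]
opening: 0.285
```

move_arm(rows="2 0.3 0 0 0 0 0;3 0.46 0 0 0 0 0;4 0.62 0 0 0 0 0;4 0.62 0 0 0 0 0;4 0.62 0 0 0 0 0;4 0.62 0 0 0 0 0;4 0.62 0 0 0 0 0;4 0.62 0 0 0 0 0;4 0.62 0 0 0 0 0;4 0.62 0 0 0 0 0;3 0.46 0 0 0 0 0;2 0.3 0 0 0 0 0;1.2 0.2 0 0 0 0 0;0 0 2 0 0 0 0;0 0 3 0 0 0 0;0 0 2 0 0 0 0;0 0 0 0 0 0 0;0 0 0 0 0 0 0;0 0 0 0 0 0 0")

```text
time_s: 51.8
eef_pos: [0.4378, 0.0696, 0.1611]
eef_rot: [0.001, 0.645, 0.764, 0.001]
wrist_force: [0.2, 0.3, -2.5]
opening: 0.282
```

```bash
python3 - <<'E'
from h import *
d=cam("scene"); crop(d,(290,150,410,240),"pics/s26.png",6.5)
go(.4366,.0700,.12,99.77);print(tcp()[2]['wrist_force'])
E
```

```text
t 51.9 turn [ 0.14  0.04 -0.05] then shift cm [ 0.05 -0.11  4.12] | now [0.4378 0.0697 0.1612] op 0.287
[ 0.90107046  0.56291689 -2.41318601]
```

View pics/s26.png

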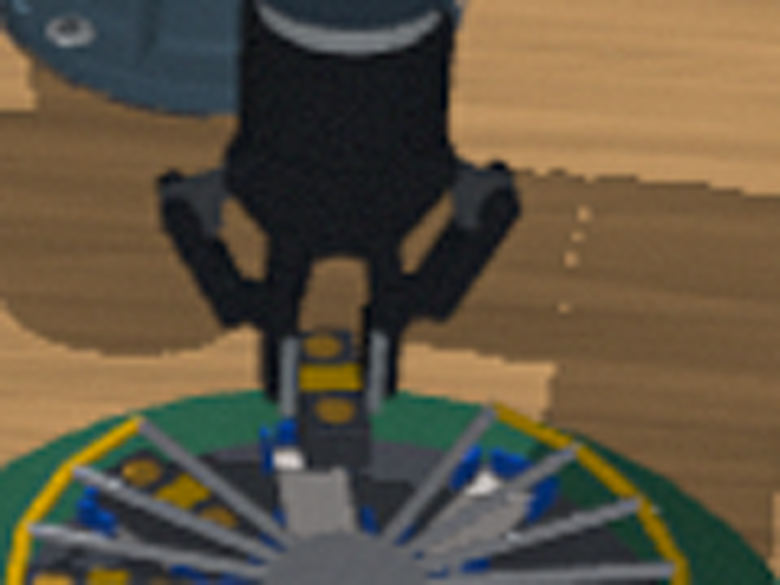

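move_arm(rows="0.02 -0.1 1 0 0 0 0;0.02 -0.1 1 0 0 0 0;0 0 0.8 0 0 0 0;0 0 0 0 0 0 0;0 0 0 0 0 0 0;0 0 0 0 0 0 0")

```text
time_s: 52.45
eef_pos: [0.4347, 0.07, 0.1317]
eef_rot: [-0.0, 0.644, 0.765, -0.0]
wrist_force: [-0.6, -0.2, -2.4]
opening: 0.283
```

```bash
python3 - <<'E'
from h import *
d=cam("scene"); crop(d,(290,150,410,240),"pics/s27.png",6.5)
go(.4351,.0700,.12,99.77);print(tcp()[2]['wrist_force'])
E
```

```text
t 52.5 turn [-0.01 -0.   -0.03] then shift cm [-0.01  0.04  1.18] | now [0.4347 0.07   0.1318] op 0.284
[ 0.38740252 -0.22320086 -1.95667744]
```

View pics/s27.png

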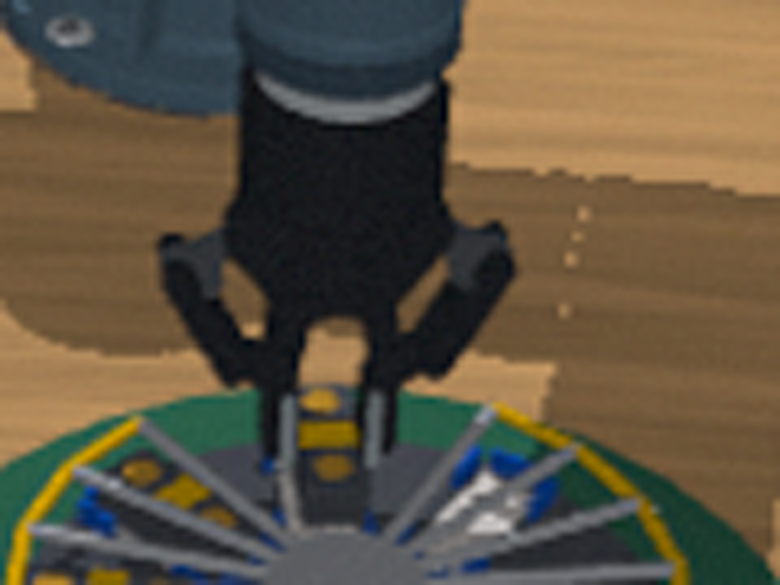

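move_arm(rows="0 0.02 0.3 0 0 0 0;0 0 0.3 0 0 0 0;0 0 0.2 0 0 0 0;0 0 0 0 0 0 0;0 0 0 0 0 0 0")

```text
time_s: 53.0
eef_pos: [0.435, 0.0699, 0.1237]
eef_rot: [0.0, 0.645, 0.765, -0.0]
wrist_force: [0.9, -2.1, -3.7]
opening: 0.285
```

```bash
python3 - <<'E'
from h import *
go(.4351,.0700,.12,99.77);print(tcp()[2]['wrist_force'])
E
```

```text
t 53.0 turn [ 0.    0.01 -0.03] then shift cm [0.01 0.01 0.37] | now [0.435  0.0699 0.1237] op 0.285
[ 0.87371052 -2.13364346 -3.72867238]
```

move_arm(rows="0 0.03 0.1 0 0 0 0;0 0 0.1 0 0 0 0;0 0 0 0 0 0 0;0 0 0 0 0 0 0.4;0 0 0 0 0 0 0.5;0 0 0 0 0 0 0.5;0 0 -2 0 0 0 0.5;0 0 -4 0 0 0 0.5;0 0 -4 0 0 0 0.5;0 0 -4 0 0 0 0.5;0 0 0 0 0 0 0.5")

```text
time_s: 54.1
eef_pos: [0.4382, 0.07, 0.2677]
eef_rot: [0.005, 0.644, 0.765, 0.003]
wrist_force: [0.7, -0.1, -0.2]
opening: 0.501
```

```bash
python3 - <<'E'
from h import *
d=cam("scene"); crop(d,(270,160,430,280),"pics/s28.png",5)
cv2.imwrite("pics/s28f.png",d['color'])
v=TH; k=FX+.165*np.array([np.cos(v),np.sin(v)]); print("knob",k)
go(*k,.24,99.8); print(tcp()[2]['q'].round(2))
E
```

```text
knob [0.68590601 0.11250511]
t 54.1 turn [ 0.38  0.1  -0.04] then shift cm [-0.06 25.26  2.48] | now [0.4369 0.0701 0.2648] op 0.498
[-0.11 -0.09  1.97  0.    1.25 -1.85]
```

View pics/s28.png

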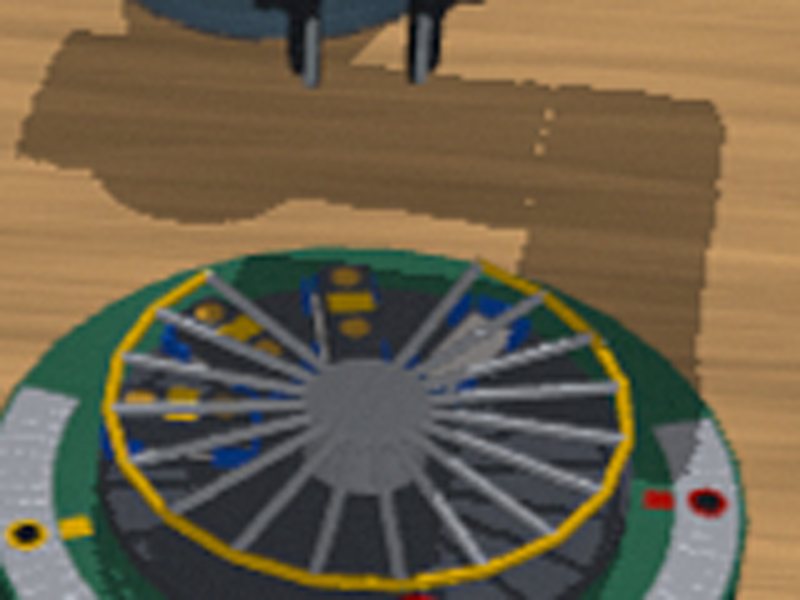

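View pics/s28f.png

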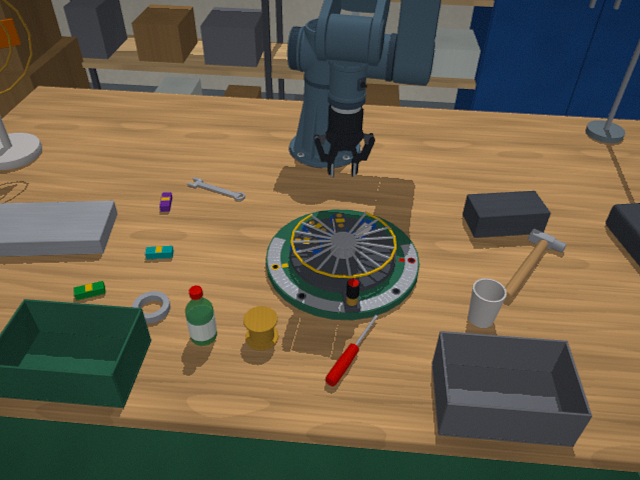

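```bash
python3 - <<'E'
from h import *
go(.6859,.1125,.2,79.8)
E
```

```text
t 54.1 turn [ 0.4   0.03 19.96] then shift cm [ 8.58 23.76  6.48] | now [0.4369 0.0701 0.2648] op 0.498
```

move_arm(rows="0 0 0 0 0 6.66 0.7;0 0 0 0 0 6.66 0.7;0 0 0 0 0 6.66 0.7;1.23 3.4 0 0 0 0 0.7;1.23 3.4 0 0 0 0 0.7;1.23 3.4 0 0 0 0 0.7;1.23 3.4 0 0 0 0 0.7;1.23 3.4 0 0 0 0 0.7;1.23 3.4 0 0 0 0 0.7;1.23 3.4 0 0 0 0 0.7;0 0 2 0 0 0 0.7;0 0 2 0 0 0 0.7;0 0 2 0 0 0 0.7;0 0 0 0 0 0 0.7;0 0 0 0 0 0 0.7;0 0 0 0 0 0 0.7")

```text
time_s: 55.75
eef_pos: [0.6851, 0.1126, 0.2026]
eef_rot: [0.0, 0.767, 0.641, 0.0]
wrist_force: [-1.0, -0.2, 0.5]
opening: 0.7
```

```bash
python3 - <<'E'
from h import *
go(.6859,.1125,.139,79.8)
E
```

```text
t 55.8 turn [ 0.07 -0.02 -0.03] then shift cm [0.01 0.08 6.36] | now [0.6851 0.1126 0.2026] op 0.7
```

move_arm(rows="0 0.05 2 0 0 0 0.7;0 0 2 0 0 0 0.7;0 0 1.6 0 0 0 0.7;0 0 0.75 0 0 0 0.7;0 0 0 0 0 0 0.7;0 0 0 0 0 0 0.7;0 0 0 0 0 0 0.3;0 0 0 0 0 0 0;0 0 0 0 0 0 0;0 0 0 0 0 0 0;0 0 0 0 0 0 0")

```text
time_s: 56.85
eef_pos: [0.6858, 0.1125, 0.1396]
eef_rot: [0.001, 0.767, 0.641, 0.001]
wrist_force: [-1.8, 0.3, 5.9]
opening: 0.305
```

```bash
python3 - <<'E'
from h import *
dial()
E
```

```text
dial deg by TCP 80.0 r 0.1649 psi 79.77 want tangential 99.78 p [0.6858 0.1125 0.1396] F [-1.8  0.3  5.9] T [ 0.05  0.21 -0.06] op 0.305 t 56.85
```

move_arm(rows="0 0 -0.6 0 0 0 0;0 0 -0.6 0 0 0 0;0 0 -0.55 0 0 0 0;0 0 0 0 0 0 0;0 0 0 0 0 0 0")

```text
time_s: 57.35
eef_pos: [0.6855, 0.1125, 0.1541]
eef_rot: [0.0, 0.767, 0.641, 0.001]
wrist_force: [8.3, 0.8, -11.2]
opening: 0.31
```

```bash
python3 - <<'E'
from h import *
dial()
d=cam("scene"); crop(d,(260,200,420,320),"pics/s29.png",5)
E
```

```text
dial deg by TCP 80.01 r 0.1646 psi 79.75 want tangential 99.78 p [0.6855 0.1125 0.1541] F [  8.3   0.8 -11.2] T [ 0.11 -1.34  0.01] op 0.31 t 57.35
```

View pics/s29.png

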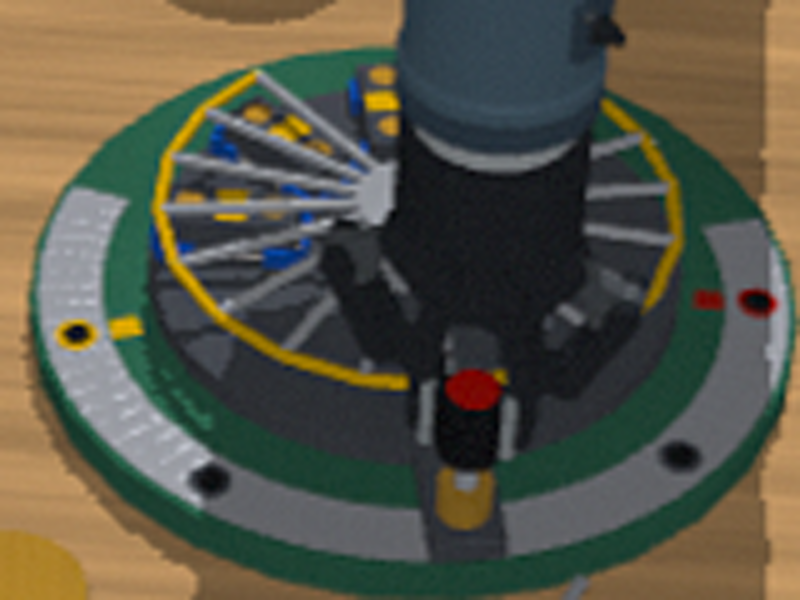

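move_arm(rows="0.54 -0.2 -0.1 0 0 -2 0;1.07 -0.43 0 0 0 -4 0;1.07 -0.43 0 0 0 -4 0;1.07 -0.43 0 0 0 -4 0;1.07 -0.43 0 0 0 -4 0;1.07 -0.43 0 0 0 -4 0;1.07 -0.43 0 0 0 -4 0;1.07 -0.43 0 0 0 -4 0;1.07 -0.43 0 0 0 -4 0;1.07 -0.43 0 0 0 -4 0;1.07 -0.43 0 0 0 -4 0;0 0 0 0 0 0 0")

```text
time_s: 58.6
eef_pos: [0.6226, 0.215, 0.1541]
eef_rot: [-0.002, 0.485, 0.874, -0.001]
wrist_force: [2.6, -0.1, -10.6]
opening: 0.307
```

```bash
python3 - <<'E'
from h import *
dial(); print(tcp()[2]['q'].round(2))
E
```

```text
dial deg by TCP 122.96 r 0.164 psi 121.92 want tangential 142.73 p [0.6226 0.215  0.1541] F [  2.6  -0.1 -10.6] T [-0.05 -0.43  0.4 ] op 0.307 t 58.6
[ 0.15  0.52  1.48 -0.    1.14 -1.98]
```

move_arm(rows="1.05 -0.42 0 0 0 -4 0;1.05 -0.42 0 0 0 -4 0;1.05 -0.42 0 0 0 -4 0;1.05 -0.42 0 0 0 -4 0;1.05 -0.42 0 0 0 -4 0;1.05 -0.42 0 0 0 -4 0;1.05 -0.42 0 0 0 -4 0;1.05 -0.42 0 0 0 -4 0;0.8 -0.32 0 0 0 -3 0;0 0 0 0 0 0 0;0 0 0 0 0 0 0;0 0 0 0 0 0 0")

```text
time_s: 59.8
eef_pos: [0.533, 0.2479, 0.1555]
eef_rot: [-0.002, 0.203, 0.979, -0.001]
wrist_force: [-3.2, -5.4, -11.8]
opening: 0.312
```

```bash
python3 - <<'E'
from h import *
dial(); print(tcp()[2]['q'].round(2))
v=np.deg2rad(80)+TH; k=FX+.165*np.array([np.cos(v),np.sin(v)]); print("hole5",k); go(*k,.154,159.8)
d=cam("scene"); crop(d,(300,190,440,310),"pics/s30.png",5)
E
```

```text
dial deg by TCP 156.82 r 0.1637 psi 156.57 want tangential 176.6 p [0.533  0.2479 0.1555] F [ -3.2  -5.4 -11.8] T [-0.72  0.28 -0.3 ] op 0.312 t 59.8
[ 0.23  0.38  1.68 -0.    1.08 -2.5 ]
hole5 [0.52395659 0.24949869]
t 59.8 turn [-0.17 -0.16 -3.23] then shift cm [ 0.9  -0.17  0.15] | now [0.533  0.2479 0.1555] op 0.312
```

View pics/s30.png

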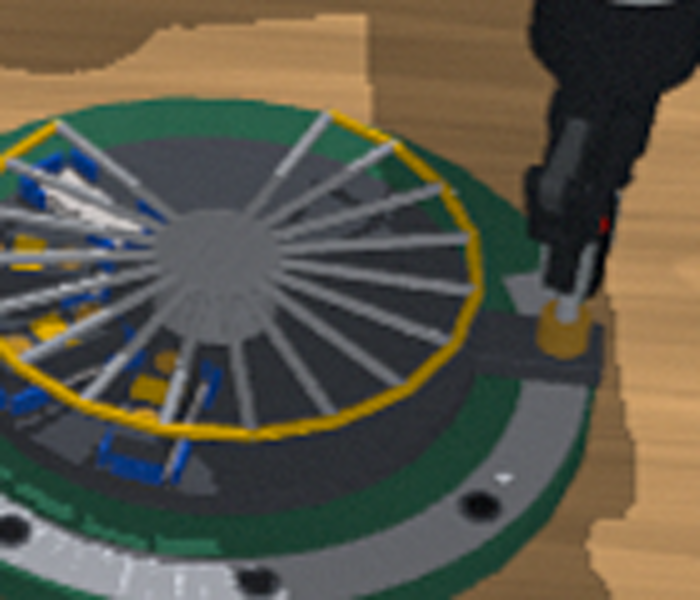

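move_arm(rows="0.43 -0.16 0 0 0 -1.6 0;0.43 -0.16 0 0 0 -1.6 0;0 0 0 0 0 0 0;0 0 0 0 0 0 0;0 0 0 0 0 0 0")

```text
time_s: 60.35
eef_pos: [0.5238, 0.2482, 0.1557]
eef_rot: [-0.002, 0.175, 0.985, -0.001]
wrist_force: [-3.6, -5.0, -11.6]
opening: 0.309
```

```bash
python3 - <<'E'
from h import *
dial()
E
```

```text
dial deg by TCP 160.04 r 0.1637 psi 159.82 want tangential 179.81 p [0.5238 0.2482 0.1557] F [ -3.6  -5.  -11.6] T [-0.87  0.34 -0.33] op 0.309 t 60.35
```

move_arm(rows="0 0 0.4 0 0 0 0.3;0 0 0 0 0 0 0.7;0 0 0 0 0 0 0.7;0 0 0 0 0 0 0.7;0 0 -2 0 0 0 0.7;0 0 -3 0 0 0 0.7;0 0 -4 0 0 0 0.7;0 0 -3 0 0 0 0.7;0 0 -2 0 0 0 0.7;0 0 0 0 0 0 0.7")

```text
time_s: 61.35
eef_pos: [0.5268, 0.2503, 0.2982]
eef_rot: [0.004, 0.174, 0.985, 0.002]
wrist_force: [-0.4, 0.2, 0.7]
opening: 0.7
```

```bash
python3 - <<'E'
from h import *
dial()
d=cam("scene"); crop(d,(260,190,430,320),"pics/s31.png",4.7)
d=cam("top"); cv2.imwrite("pics/t31.png",d['color'])
E
```

```text
dial deg by TCP 159.03 r 0.1658 psi 159.97 want tangential 178.8 p [0.5268 0.2503 0.2982] F [-0.4  0.2  0.7] T [-0.04  0.03  0.05] op 0.7 t 61.35
```

View pics/s31.png

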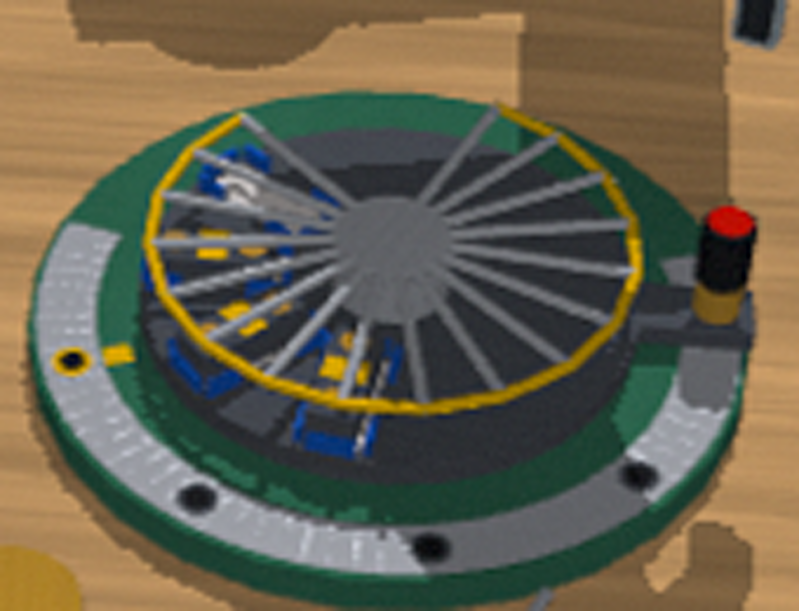

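View pics/t31.png

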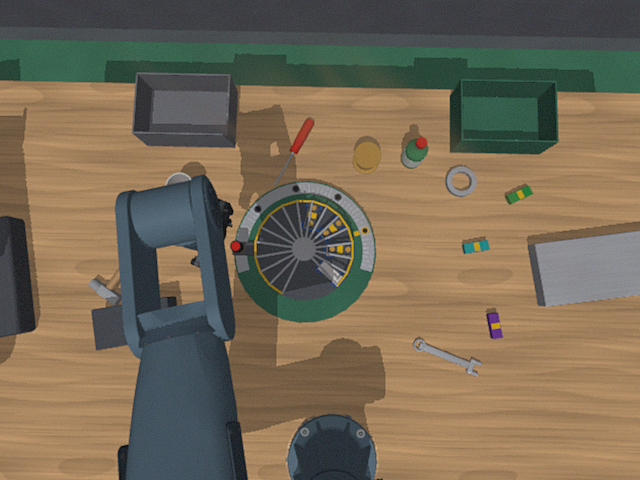

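```bash
python3 - <<'E'
from h import *
d=cam("top"); crop(d,(225,180,380,300),"pics/t32.png",5.1)
r=lambda ang,rad,z: w2p(d,[FX[0]+rad*np.cos(TH+np.deg2rad(ang)),FX[1]+rad*np.sin(TH+np.deg2rad(ang)),z])
# nests at q=160: nest k at 180+160-40(k-1)
for k in range(3):
    a=180+160-40*k
    for rr in (.068,.088,.108): print(k+1,rr,((r(a,rr,.06)-[225,180]+.5)*5.1-.5).round(0))
print("knob top .098",((r(80,.165,.098)-[225,180]+.5)*5.1-.5).round(0),".109",((r(80,.165,.109)-[225,180]+.5)*5.1-.5).round(0))
d2=cam("scene"); 
for z in (.098,.109):
  p=[FX[0]+.165*np.cos(TH+np.deg2rad(80)),FX[1]+.165*np.sin(TH+np.deg2rad(80)),z]; print("scene knob",z,((w2p(d2,p)-[1.15,.4]-[260,190]+.5)*4.7-.5).round(0))
E
```

```text
1 0.068 [432. 218.]
1 0.088 [440. 179.]
1 0.108 [448. 140.]
2 0.068 [512. 267.]
2 0.088 [543. 242.]
2 0.108 [575. 217.]
3 0.068 [542. 356.]
3 0.088 [582. 358.]
3 0.108 [623. 359.]
knob top .098 [ 53. 336.] .109 [ 48. 333.]
scene knob 0.098 [731. 218.]
scene knob 0.109 [734. 201.]
```

View pics/t32.png

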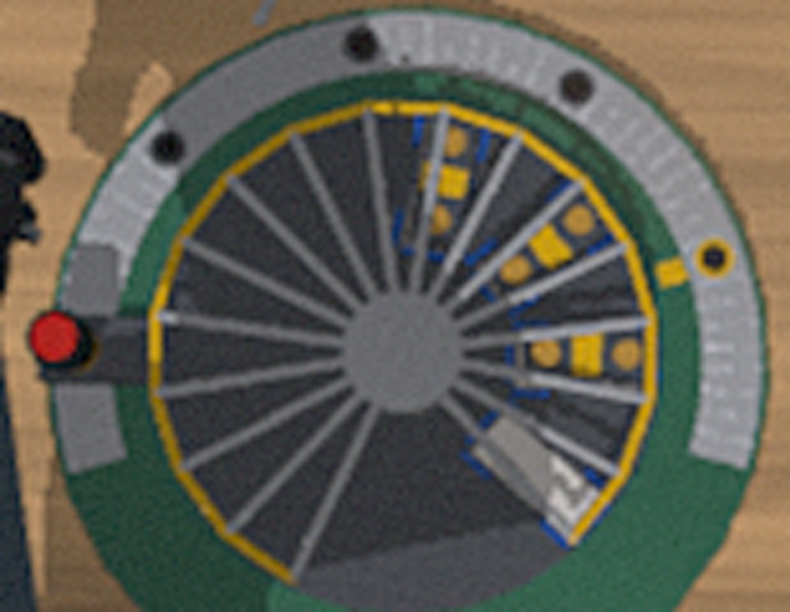

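```bash
python3 - <<'E'
from bench import ctrl
print(ctrl.get_obs()['wrist_force'].round(1)); print(ctrl.hand_in())
E
```

```text
[ 0.8 -0.2  0.1]
the job is handed in; nothing more can be done
None
```

I pinned the dial in the yellow hole and loaded the three carriers present, one in each of nests 1 to 3. I then turned the dial to the red hole, released the knob and handed in at about 62 s. The hand-in reports no verdict.

**Last checks:**
- **Plunger and dial:** in both cameras the knob top stood within about 2 crop pixels (under 1.5 mm) of where it should be with the pin home at hole 5. The tool read 160.0° on the dial just before I let go.
- **Carriers:** in the top view the bushes and bands lay about 1 to 3.5 mm from their predicted spots, against a limit of 7 mm. I checked flatness and seated height in the scene view when each was placed.
- **Robot and bystanders:** the wrist force was near zero, so nothing was being touched. In the last pictures the purple, turquoise and green look-alikes and the bystanders in view were where they started. The arm covered the pen cup and hammer.

**Failed or disagreed:**
- **Second carrier:** it had shifted about 4 mm in the grip, caught on the nest's inner guide and tilted. I set it down flat on the bench, gripped it again and placed it cleanly.
- **Cameras:** the two cameras disagreed by about 3 mm in y. I relied mainly on the top camera and on how the grip itself lined up.

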